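Knock a fresh mould half out of its casting case

ROBOT

A 6-joint arm with a two-finger parallel gripper is mounted at the origin on a cart in front of the work surface, level with it; the furniture and walls round the work are solid. World frame = base frame: x ahead of the robot, y to its left, z up, the work surface at z = 0. Lengths are in m, angles in rad, forces in N, time in s.
With the tool pointing down it reaches from about 0.35 to 0.975 m from the base axis. Payload 17.4 kg.
Tool frame: the origin (TCP) lies between the finger pads; the fingertips stand 17 mm ahead of it and the grasp point (between the pads) lies 2 mm behind it (tip_extent is the distance from the TCP to the fingertips, in m); z points along the fingers, y is the line along which they close (so a half turn about z gives the same grasp; the last joint's range is limited). The gripper opens to 85 mm and grips with 20 to 120 N. Pads are 22 mm wide; open, the fingers measure 114 mm over their backs; the gripper's body (76 mm by 85 mm) begins 54 mm behind the grasp point. The pads swing forward as they close: fully open they stand 13 mm farther back than shut.
Start: joints at [-1.183, 0.116, 1.442, -0, 1.584, -0.038], TCP at [0.279, -0.615, 0.212] pointing down, gripper open.
Joint ranges: [-2.83, 2.83], [-0.83, 2.19], [0.07, 2.5], [-1.14, 4.28], [0.01, 3], [-2.97, 2.97]. Speed limits (rad/s): [1.89, 1.89, 2.22, 3.14, 3.14, 3.14].

INTERFACE

Orientations are given as a 3x3 rotation matrix whose columns are the frame's x, y, z axes.
In Python, from workcell import get_state, read_camera, camera_params, job_done, tip_extent gives the robot as it stands.
- The arm moves only by the shell command python3 -m pendant 'ROWS' [FORCE]. ROWS is JSON, a list of rows, each an object of numbers: "dx", "dy", "dz": the shift along the world's x, y, z in cm; "roll": the turn about the world's z in rad; "jaw": the finger opening in cm, from 0 to 8.54. A call has 1 to 20 rows; each row is the pose to reach, as a shift and turn from the pose commanded when the call began; what a row does not reach only later rows make up. A row lasts 1/8 s, in which the tool goes at most 62.5 mm and 10.7 degrees, less where a joint would pass 70% of its speed; a pose out of reach is approached as far as the arm can. A call with a gripper value outside its range is refused whole. The fingers move at their own pace and stop on an object; FORCE is the grip in N (left out, the last holds). Time passes only in rows, so rows that repeat a pose let the fingers close. It gives the time, the measured TCP pose, the force, the opening and the grip force at its end, in the units of the state.
- get_state(): the state, without advancing time (a new reading comes with each control period).
- read_camera(name): name is "scene" or "top" or "wrist"; returns the picture (400x640x3 uint8, blue, green, red); there is no depth.
- camera_params(name): a dict with "K" (3x3 intrinsics, pixels), "eye" and "rotation" of the camera in the world. Camera axes: x right, y down, z forward; pixel columns grow to the right and rows downward; lengths in m; the calibration is good to about 2 mm. A picture is of the moment at which its call begins: read the wrist's pose just before it. camera_params takes no time and is no camera call; for the wrist camera it gives the pose at the moment of the call.
- job_done(): hands the job in; it is judged then, once.
The state is a dict: "time_s": time; "qpos": joint angles; "dq": joint speeds; "joint_efforts": joint torques, N m; "tcp_pos": TCP position; "ee_rot": TCP orientation; "ft_force": force on the tool from outside, world axes, zero at the start; "wrist_torque": the same for the moment, N m; "width": finger opening in m; "gripper_force": force on a finger pad.
Only numpy, scipy, OpenCV 4.12 (cv2) and the standard library are available. Lean on these libraries where they do the work, as an engineer would, in place of code of your own. Each camera call takes 0.05 s, during which the arm holds its last target. There are 200 camera calls.

TASK

Demould the fresh plaster half: first lift the casting case's lid by its black front knob and open it right back until it rests on its stops, then flip the red-tipped safety catch up and over to the outer side, clear of the knock-out lever, and only then pull that lever forward to its stop so that the ejector raises the half out of the case. Finish while still holding the lever fully forward by hand, with the half held up - do not let go, since the lever springs back and the half would drop in again. Leave the catch and lid open, do not touch the soft plaster, and leave the brush, cup and the other mould half where they are.

Things in the scene. Friction and masses are not known exactly. Their poses are not given: they have to be found in the camera images.
- case: Casting case on a pale wooden board (250 x 320 x 18 mm), fixed to the table; origin on the table, -x is its front (toward the robot), z up. Green case 108 x 106 mm, centre at y +50 mm, rim at z 120, cavity 88 x 86. The lever works at y -115; the catch's dark post stands at y -180 +-21, x 14 to 24, up to z 166. Two lid stops behind, up to z 170. All parts move and yaw together between starts.
- case_rim (a point): Centre of the case's mouth, at rim height (z 120 mm above the table); axes like case.
- lid (a joint): Angle of the aluminium lid (118 x 112 x 8 mm, about 0.5 kg, with a vase half-model on its underside): 0 shut on the rim, growing as it opens upward and back; 1.83 rad rests on its stops. It stays open by its own weight past about 1.6 rad and falls shut below that.
- lid_knob (a point): Centre of the lid's black ball knob, 26 mm across, on a stem that puts it 34 mm in front of the lid's front edge; it moves with the lid, 156 mm from the hinge line.
- lid_hinge (a point): Middle of the lid's hinge line, at the case's rear edge (fixed to the case; axes like case). The hinge line runs along the case's y axis; the knob starts straight in front of it (case -x), goes up, and ends 40 mm behind and 151 mm above it.
- catch (a joint): Angle of the safety catch, a 106 x 14 x 6 mm steel bar: 0 lies level across the front of the lever and bars it; grows as its red end is lifted up and over toward the case's -y side; 2.7 rad rests on its outer pin and stays by its weight. The red end is straight above the pivot at about 1.4 rad; past 1.7 rad it falls on by itself. Moves freely (under 1 N).
- catch_tab (a point): Centre of the red ball at the catch's free end, 18 mm across, 117 mm from the catch's pivot; at the start it is 165 mm above the table, 50 mm to the +y side of the lever, with free space round it; it moves with the catch.
- catch_hinge (a point): Pivot of the catch, 145 mm above the table (fixed to the case; axes like case). The pivot axis runs along the case's x axis, so the catch swings in the case's y-z plane.
- lever (a joint): Angle of the knock-out lever: 0 parked, leaning 0.2 rad back from upright; growing as its top is pulled forward (case -x); 0.95 rad is its forward stop. A spring returns it: about 4 N at the knob at the start of the pull, 7 N at the stop. The closed catch lets it move only about 0.03 rad. Each radian raises the ejector 27 mm.
- lever_arm: The lever's 12 mm steel rod with its black ball knob; origin at the centre of the ball, 30 mm across, 140 mm from the lever's pivot and 190 mm above the table when parked; at the forward stop it is 95 mm in front of the pivot and 155 mm above the table.
- lever_hinge (a point): Pivot of the lever, 53 mm above the table (fixed to the case; axes like case). The pivot axis runs along the case's y axis.
- half: Fresh white plaster half of a vase mould, 84 x 82 x 43 mm, 0.2 to 0.35 kg, loose on the ejector plate in the case; origin at the centre of its underside, 75 mm above the table at the start with its face just below the rim; soft, not to be touched.
- mate_half: Bystander: the other plaster mould half, 84 x 82 x 40 mm, on the table to the left; origin at the centre of its underside.
- slip_brush: Bystander: flat brush with wooden handle, 169 mm long, left in front; origin at the middle of its underside.
- cup: Bystander: unfired clay cup, 66 mm across, 76 mm high, right and behind; origin at the centre of its underside.

How it is judged:
On the way, in this order (a step that is already met when the one before it is completed fails the run):
1. the lid is opened back onto its stops (value of joint lid above 1.72 rad and value of joint lever below 0.1 rad), for 0.3 s.
2. the catch is flipped over to its outer rest, with the lever still parked (all of step 1 and value of joint catch above 2.4 rad), for 0.2 s.
3. the lever is pulled forward to its stop and the half stands up out of the case (value of joint lid above 1.72 rad and value of joint catch above 2.4 rad and value of joint lever above 0.8 rad and z of half in the frame of case above 0.093 m), for 0.3 s.
At the end, for the whole second after the job is handed in: The robot still presses the lever forward (past 0.8 rad, still, over 1.5 N); the half stands level and at rest in the case's mouth with its underside over 93 mm above the table, within 10 mm of the case centre; lid open past 1.72 rad, catch past 2.4 rad (all of step 3 and velocity of joint lever between -0.1 and 0.1 rad/s and angle between half's own z axis and vertical below 0.12 rad and horizontal distance between half and case_rim below 0.01 m and linear speed of half below 0.03 m/s and contact force between any of the fingers, the arm and lever_arm above 1.5 N); the arm keeps its last pose, push and grip.
It fails at once if the ejector is raised under a lid that is not open (value of joint lever above 0.15 rad and value of joint lid below 1.5 rad).
It fails at once if the lever is forced past the closed catch (value of joint lever above 0.15 rad and value of joint catch below 1 rad).
It fails at once if the robot touches the soft plaster half (contact force between any of the fingers, the arm and half above 0.5 N).
It fails at once if the other mould half, brush or cup is moved by more than 2 cm or tipped (distance of any of mate_half, slip_brush, cup from where it was at the start of the episode above 0.02 m or angle between any of mate_half, slip_brush, cup's own z axis and vertical above 0.3 rad).
It also fails if it takes over 72 s, if anything falls off the work surface, if the arm or the gripper's body presses on something with over 40 N, if the wrist force passes 120 N, or if a joint passes its speed limit or range.

## Working session

There is one attempt and no reset: what is moved stays moved. The work goes in short steps, Python scripts to look and compute and a shell command to move; the robot and the scene stay as the last step left them, time stands still between calls to the robot, and variables do not carry over. Pictures are saved under pics/ and viewed, at most 10 in all, crops included, and the job is handed in when it is done.

```bash
mkdir -p pics
python3 - <<'E'
from workcell import *
import cv2,numpy as np
for n in("scene","top"):
    cv2.imwrite(f"pics/{n}0.png",read_camera(n)); p=camera_params(n); print(n,np.round(p["K"],1).tolist(),np.round(p["eye"],3),np.round(p["rotation"],3).tolist())
s=get_state();print(s["time_s"],s["tcp_pos"],np.round(s["ee_rot"],3).tolist(),s["width"],tip_extent if not callable(tip_extent) else tip_extent())
E
```

```text
scene [[451.7, 0.0, 320.3], [0.0, 451.7, 202.4], [0.0, 0.0, 1.0]] [-0.148  0.937  0.967] [[-0.812, -0.349, 0.468], [-0.584, 0.483, -0.653], [0.002, -0.803, -0.596]]
top [[511.4, 0.0, 325.9], [0.0, 511.4, 199.0], [0.0, 0.0, 1.0]] [0.297 0.03  1.844] [[0.009, -0.993, 0.119], [-1.0, -0.01, -0.007], [0.008, -0.119, -0.993]]
0.1 [ 0.27873273 -0.61454743  0.21101812] [[0.911, 0.413, -0.0], [0.413, -0.911, 0.001], [0.0, -0.001, -1.0]] 0.08570928641606886 0.017
```

View pics/scene0.png

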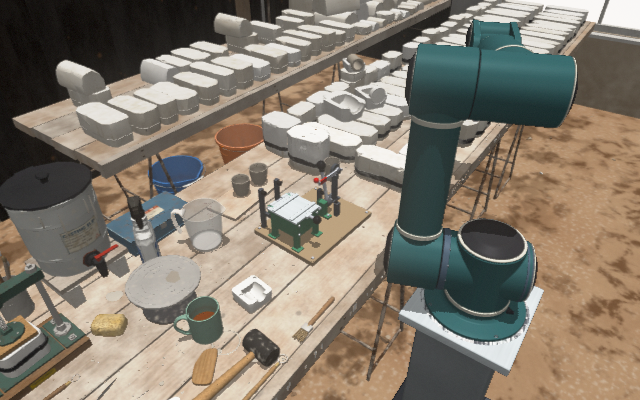

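View pics/top0.png

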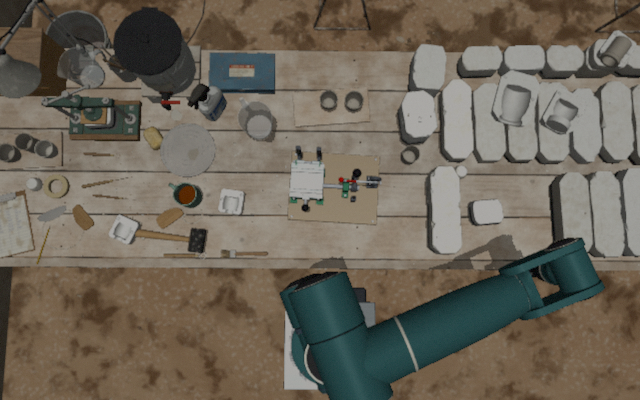

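The case sits at about (335,187) in the top view and (310,215) in the scene view. I'll enlarge both regions.

Run:
```python
import cv2,numpy as np
a=cv2.imread("pics/top0.png")[140:235,275:395]; a=cv2.resize(a,None,fx=6,fy=6,interpolation=cv2.INTER_CUBIC)
b=cv2.imread("pics/scene0.png")[150:270,245:380]; b=cv2.resize(b,None,fx=5,fy=5,interpolation=cv2.INTER_CUBIC)
cv2.imwrite("pics/topc.png",a);cv2.imwrite("pics/scenec.png",b)
```

```text
(no output)
```

View pics/topc.png

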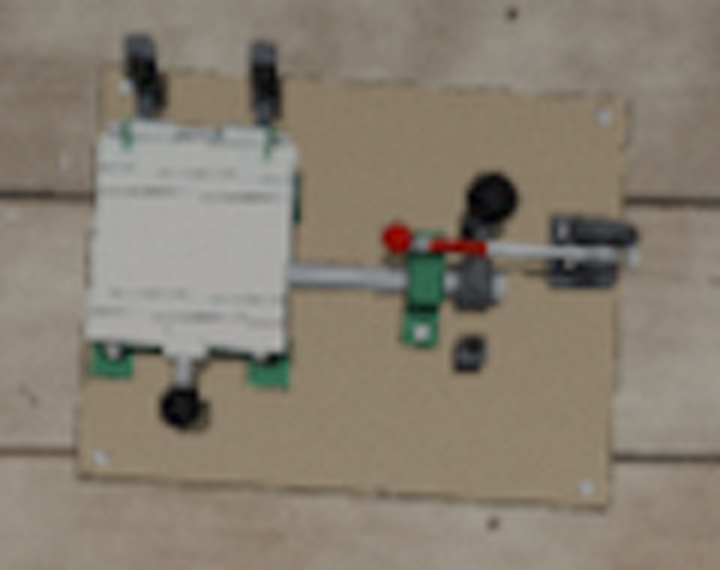

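View pics/scenec.png

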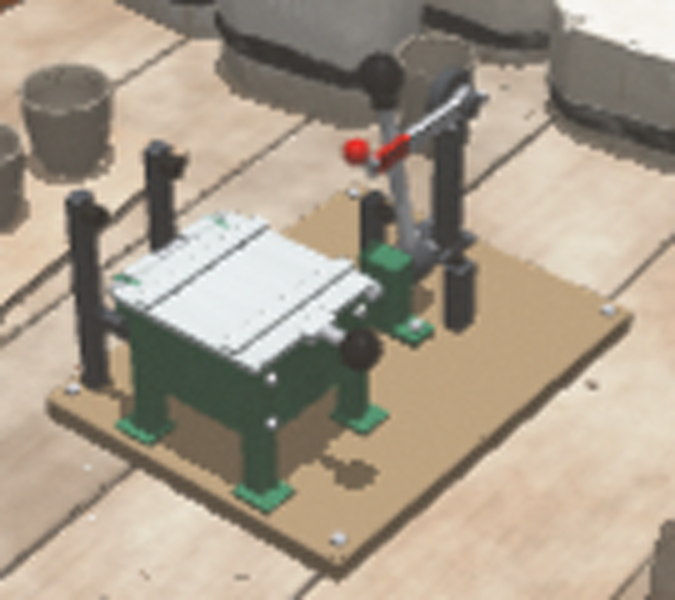

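```bash
cat > h.py <<'E'
from workcell import *
import numpy as np, cv2
def ray(n,uv,p=None):
    p=p or camera_params(n); d=np.linalg.inv(p["K"])@np.array([uv[0],uv[1],1.]); return np.array(p["eye"]),np.array(p["rotation"])@d
def onz(n,uv,z,p=None):
    e,d=ray(n,uv,p); return e+d*(z-e[2])/d[2]
def tri(a,b):
    (e1,d1),(e2,d2)=ray(*a),ray(*b)
    s=np.linalg.lstsq(np.c_[d1,-d2],e2-e1,rcond=None)[0]; p,q=e1+d1*s[0],e2+d2*s[1]
    return (p+q)/2,np.linalg.norm(p-q)
E
python3 - <<'E'
from h import *
T=lambda u,v:(u/6+275-.4,v/6+140-.4)
S=lambda u,v:(u/5+245-.4,v/5+150-.4)
C=[(103,70),(625,97),(607,507),(78,478)]
P=np.array([onz("top",T(*c),.018) for c in C]);print(P.round(4).tolist(),[np.linalg.norm(P[i]-P[i-1]).round(4) for i in range(4)])
ctr=P.mean(0);ex=(P[0]+P[1]-P[2]-P[3]);ey=(P[0]+P[3]-P[1]-P[2])
print(ctr.round(4),"yaw",np.arctan2(ex[1],ex[0]),np.arctan2(-ey[0],ey[1]))
# scene: front-left corner... 
for c in [(52,400),(340,572),(632,318)]: print("scene",onz("scene",S(*c),.018).round(4))
yaw=np.arctan2(ex[1]-ey[0],ex[0]+ey[1]);R=np.array([[np.cos(yaw),-np.sin(yaw)],[np.sin(yaw),np.cos(yaw)]])
for n,a,b in [("lidknob",(183,407),(360,349)),("red",(397,238),(357,151)),("lever",(492,198),(382,80))]:
    p,r=tri(("top",T(*a)),("scene",S(*b)));print(n,p.round(4),r.round(4),"case",(R.T@(p[:2]-ctr[:2])).round(4))
E
```

```text
[[0.6895, 0.143, 0.018], [0.6762, -0.1734, 0.018], [0.4273, -0.1619, 0.018], [0.4416, 0.1537, 0.018]] [np.float64(0.2481), np.float64(0.3167), np.float64(0.2492), np.float64(0.3159)]
[ 0.5586 -0.0096  0.018 ] yaw -0.044905291470154214 -0.043739389911541394
scene [0.6833 0.1428 0.018 ]
scene [0.4364 0.1607 0.018 ]
scene [ 0.4211 -0.1542  0.018 ]
lidknob [0.474  0.0882 0.1234] 0.0002 case [-0.0888  0.094 ]
red [ 0.5641 -0.0308  0.1659] 0.0015 case [ 0.0064 -0.0209]
lever [ 0.5827 -0.0825  0.1865] 0.0034 case [ 0.0273 -0.0717]
```

```bash
python3 -m pendant '[{"dz":6},{"dx":2,"dy":7,"dz":9,"roll":-0.1,"jaw":6},{"dx":4,"dy":14,"dz":9,"roll":-0.2,"jaw":6},{"dx":6,"dy":20,"dz":9,"roll":-0.3,"jaw":6},{"dx":7,"dy":26,"dz":9,"roll":-0.4,"jaw":6},{"dx":9,"dy":32,"dz":9,"roll":-0.47,"jaw":6},{"dx":11,"dy":38,"dz":9,"roll":-0.47,"jaw":6},{"dx":12,"dy":44,"dz":9,"roll":-0.47,"jaw":6},{"dx":14,"dy":50,"dz":9,"roll":-0.47,"jaw":6},{"dx":16,"dy":56,"dz":9,"roll":-0.47,"jaw":6},{"dx":17,"dy":62,"dz":9,"roll":-0.47,"jaw":6},{"dx":19.5,"dy":70.3,"dz":9,"roll":-0.47,"jaw":6},{"dx":19.5,"dy":70.3,"dz":9,"roll":-0.47,"jaw":6},{"dx":19.5,"dy":70.3,"dz":9,"roll":-0.47,"jaw":6},{"dx":19.5,"dy":70.3,"dz":7,"roll":-0.47,"jaw":6},{"dx":19.5,"dy":70.3,"dz":3,"roll":-0.47,"jaw":6},{"dx":19.5,"dy":70.3,"dz":0,"roll":-0.47,"jaw":6},{"dx":19.5,"dy":70.3,"dz":0,"roll":-0.47,"jaw":6}]'
python3 - <<'E'
from h import *
s=get_state();p=camera_params("wrist");im=read_camera("wrist");cv2.imwrite("pics/w1.png",im)
print(np.round(s["tcp_pos"],4),np.round(s["ee_rot"],3).tolist(),s["ft_force"])
q=p["K"]@(np.array(p["rotation"]).T@(np.array([.474,.0882,.124])-p["eye"]));print("knob expected",q[:2]/q[2],np.round(p["eye"],3))
E
```

```text
[ 0.2787 -0.6145  0.211 ] [[0.911, 0.413, -0.0], [0.413, -0.911, 0.001], [0.0, -0.001, -1.0]] [ 0.99315092 -0.0938772  -0.51575959]
knob expected [-1151.22612951  -984.08212373] [ 0.34  -0.588  0.374]invalid input
```

View pics/w1.png

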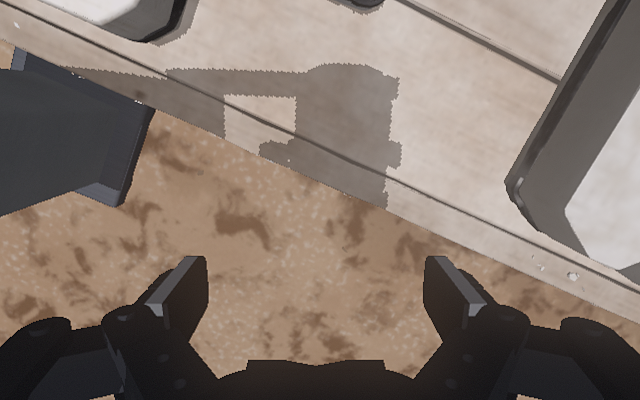

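The call was refused and the picture shows the start view only. The rows probably need all their keys, so I'll give all five in each row.

```bash
python3 -m pendant '[{"dx":0,"dy":0,"dz":6,"roll":0,"jaw":6},{"dx":2,"dy":7,"dz":9,"roll":-0.1,"jaw":6},{"dx":4,"dy":14,"dz":9,"roll":-0.2,"jaw":6},{"dx":6,"dy":20,"dz":9,"roll":-0.3,"jaw":6},{"dx":7,"dy":26,"dz":9,"roll":-0.4,"jaw":6},{"dx":9,"dy":32,"dz":9,"roll":-0.47,"jaw":6},{"dx":11,"dy":38,"dz":9,"roll":-0.47,"jaw":6},{"dx":12,"dy":44,"dz":9,"roll":-0.47,"jaw":6},{"dx":14,"dy":50,"dz":9,"roll":-0.47,"jaw":6},{"dx":16,"dy":56,"dz":9,"roll":-0.47,"jaw":6},{"dx":17,"dy":62,"dz":9,"roll":-0.47,"jaw":6},{"dx":19.5,"dy":70.3,"dz":9,"roll":-0.47,"jaw":6},{"dx":19.5,"dy":70.3,"dz":9,"roll":-0.47,"jaw":6},{"dx":19.5,"dy":70.3,"dz":9,"roll":-0.47,"jaw":6},{"dx":19.5,"dy":70.3,"dz":7,"roll":-0.47,"jaw":6},{"dx":19.5,"dy":70.3,"dz":3,"roll":-0.47,"jaw":6},{"dx":19.5,"dy":70.3,"dz":0,"roll":-0.47,"jaw":6},{"dx":19.5,"dy":70.3,"dz":0,"roll":-0.47,"jaw":6}]'
cat > w.py <<'E'
from h import *
import sys
s=get_state();p=camera_params("wrist");im=read_camera("wrist");cv2.imwrite("pics/"+sys.argv[1],im)
print(s["time_s"],np.round(s["tcp_pos"],4),np.round(s["ee_rot"],3).tolist(),s["ft_force"],s["width"])
np.savez("pics/"+sys.argv[1]+".npz",**p)
q=p["K"]@(np.array(p["rotation"]).T@(np.array(eval(sys.argv[2]))-p["eye"]));print("expected",q[:2]/q[2],np.round(p["eye"],3))
E
python3 w.py w2.png .474,.0882,.124
```

```text
time_s: 2.4
tcp_pos: [0.4726, 0.0869, 0.2088]
ee_rot: [[0.999, -0.046, -0.004], [-0.046, -0.999, -0.001], [-0.004, 0.001, -1.0]]
ft_force: [0.2, -0.7, 1.2]
width: 0.0601
gripper_force: 0.0
2.4 [0.4726 0.0869 0.2088] [[0.999, -0.046, -0.004], [-0.046, -0.999, -0.001], [-0.004, 0.001, -1.0]] [ 0.17999137 -0.67546301  1.19540551] 0.060119921587650185
expected [312.98009966 198.76547312] [0.541 0.083 0.372]
```

View pics/w2.png

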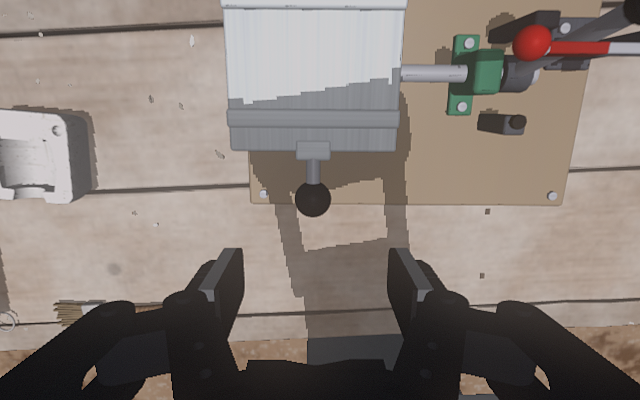

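The wrist view shows the knob at (313,199), matching the prediction, so I'll descend and grip it.

```bash
python3 -m pendant '[{"dx":0,"dy":0,"dz":-3,"roll":0,"jaw":6},{"dx":0,"dy":0,"dz":-6,"roll":0,"jaw":6},{"dx":0,"dy":0,"dz":-8.7,"roll":0,"jaw":6},{"dx":0,"dy":0,"dz":-8.7,"roll":0,"jaw":6},{"dx":0,"dy":0,"dz":-8.7,"roll":0,"jaw":2},{"dx":0,"dy":0,"dz":-8.7,"roll":0,"jaw":2},{"dx":0,"dy":0,"dz":-8.7,"roll":0,"jaw":2},{"dx":0,"dy":0,"dz":-8.7,"roll":0,"jaw":2},{"dx":0,"dy":0,"dz":-8.7,"roll":0,"jaw":2},{"dx":0,"dy":0,"dz":-8.7,"roll":0,"jaw":2},{"dx":0,"dy":0,"dz":-8.7,"roll":0,"jaw":2}]' 40
```

```text
time_s: 3.82
tcp_pos: [0.4738, 0.0883, 0.1247]
ee_rot: [[0.999, -0.044, -0.0], [-0.044, -0.999, -0.0], [-0.0, 0.0, -1.0]]
ft_force: [0.1, 0.1, 0.1]
width: 0.0203
gripper_force: 0.0
```

```bash
python3 w.py w3.png .474,.0882,.124
```

```text
3.825 [0.4738 0.0883 0.1247] [[0.999, -0.044, -0.0], [-0.044, -0.999, -0.0], [-0.0, 0.0, -1.0]] [0.11088237 0.07362236 0.13736684] 0.02030894720291241
expected [314.8012849  245.84252582] [0.541 0.085 0.288]
```

View pics/w3.png

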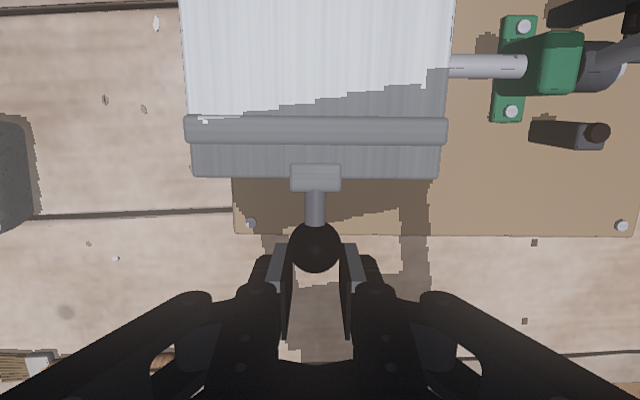

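Run:
```python
from h import *
s=get_state();p=camera_params("wrist");print(p["K"][0][0])
R=np.array(s["ee_rot"])
for l in [(0,0,0),(0,.010,.017),(.011,.010,.017),(-.011,.010,.017),(.011,.010,-.02),(-.011,.010,-.02),(.011,-.01,.017),(.011,-.01,-.02)]:
    q=p["K"]@(np.array(p["rotation"]).T@(s["tcp_pos"]+R@np.array(l)-p["eye"]));print(l,(q[:2]/q[2]).round())
r=[];
for f,uv in [("w2",(313,199)),("w3",(315,246))]:
    z=np.load(f"pics/{f}.png.npz");e,d=ray("wrist",uv,dict(z));r.append((e,d))
(e1,d1),(e2,d2)=r
k=np.linalg.lstsq(np.c_[d1,-d2],e2-e1,rcond=None)[0];print(e1+d1*k[0],e2+d2*k[1])
```

```text
359.479953086499
(0, 0, 0) [315. 247.]
(0, 0.01, 0.017) [333. 234.]
(0.011, 0.01, 0.017) [334. 215.]
(-0.011, 0.01, 0.017) [333. 254.]
(0.011, 0.01, -0.02) [338. 241.]
(-0.011, 0.01, -0.02) [337. 287.]
(0.011, -0.01, 0.017) [296. 215.]
(0.011, -0.01, -0.02) [291. 241.]
[0.47365966 0.08820585 0.12338403] [0.47365913 0.0881188  0.12338252]
```

The picture shows the ball at (315,246) between the pads, but the pads ended near row 245 and closed to 20 mm without touching it. The tips are therefore higher than the nominal value. I'll open, go 15 mm deeper and close again.

```bash
python3 -m pendant '[{"dx":0,"dy":0,"dz":0,"roll":0,"jaw":5},{"dx":0,"dy":0,"dz":0,"roll":0,"jaw":5},{"dx":0,"dy":0,"dz":0,"roll":0,"jaw":5},{"dx":0,"dy":0,"dz":-1,"roll":0,"jaw":5},{"dx":0,"dy":0,"dz":-1.5,"roll":0,"jaw":5},{"dx":0,"dy":0,"dz":-1.5,"roll":0,"jaw":1},{"dx":0,"dy":0,"dz":-1.5,"roll":0,"jaw":1},{"dx":0,"dy":0,"dz":-1.5,"roll":0,"jaw":1},{"dx":0,"dy":0,"dz":-1.5,"roll":0,"jaw":1},{"dx":0,"dy":0,"dz":-1.5,"roll":0,"jaw":1},{"dx":0,"dy":0,"dz":-1.5,"roll":0,"jaw":1}]' 40;python3 w.py w4.png .474,.0882,.124
```

```text
time_s: 5.25
tcp_pos: [0.4737, 0.0886, 0.1097]
ee_rot: [[0.999, -0.044, -0.0], [-0.044, -0.999, 0.001], [-0.0, -0.001, -1.0]]
ft_force: [-0.7, 5.5, -2.1]
width: 0.0186
gripper_force: 34.6
5.25 [0.4737 0.0886 0.1097] [[0.999, -0.044, -0.0], [-0.044, -0.999, 0.001], [-0.0, -0.001, -1.0]] [-0.71496831  5.45744425 -2.10121035] 0.018560784867511126
expected [315.46392187 258.49157068] [0.541 0.085 0.273]
```

View pics/w4.png

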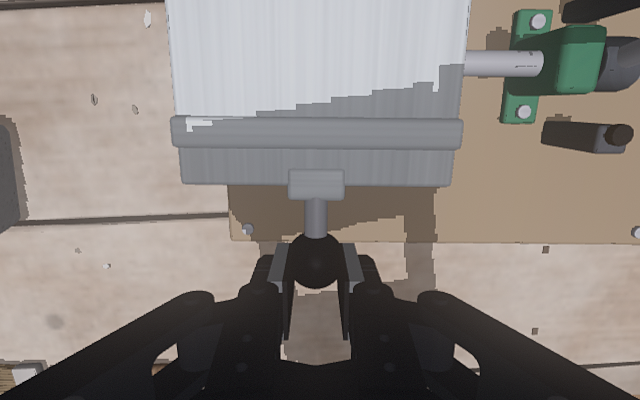

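The pads pinched only the ball's top, at an 18.6 mm chord. Tip gaps in the three wrist pictures also put the real fingertips about 23 mm behind the reported TCP, not 17 mm ahead. I'll go 20 mm deeper and regrip.

```bash
python3 -m pendant '[{"dx":0,"dy":0,"dz":0,"roll":0,"jaw":5},{"dx":0,"dy":0,"dz":0,"roll":0,"jaw":5},{"dx":0,"dy":0,"dz":0,"roll":0,"jaw":5},{"dx":0,"dy":0,"dz":-0.7,"roll":0,"jaw":5},{"dx":0,"dy":0,"dz":-1.4,"roll":0,"jaw":5},{"dx":0,"dy":0,"dz":-2,"roll":0,"jaw":5},{"dx":0,"dy":0,"dz":-2,"roll":0,"jaw":1},{"dx":0,"dy":0,"dz":-2,"roll":0,"jaw":1},{"dx":0,"dy":0,"dz":-2,"roll":0,"jaw":1},{"dx":0,"dy":0,"dz":-2,"roll":0,"jaw":1},{"dx":0,"dy":0,"dz":-2,"roll":0,"jaw":1},{"dx":0,"dy":0,"dz":-2,"roll":0,"jaw":1}]' 40
```

```text
time_s: 6.8
tcp_pos: [0.4737, 0.0887, 0.0897]
ee_rot: [[0.999, -0.044, -0.0], [-0.044, -0.999, 0.001], [-0.0, -0.001, -1.0]]
ft_force: [-1.2, 5.7, -1.7]
width: 0.0234
gripper_force: 39.3
```

```bash
python3 -m pendant '[{"dx":0.03,"dy":0,"dz":0.9,"roll":0,"jaw":1},{"dx":0.11,"dy":0,"dz":1.9,"roll":0,"jaw":1},{"dx":0.26,"dy":0,"dz":2.8,"roll":0,"jaw":1},{"dx":0.45,"dy":0,"dz":3.7,"roll":0,"jaw":1},{"dx":0.45,"dy":0,"dz":3.7,"roll":0,"jaw":1}]' 50;python3 w.py w5.png .4785,.0882,.161
```

```text
time_s: 7.42
tcp_pos: [0.4787, 0.0884, 0.1273]
ee_rot: [[0.999, -0.044, 0.001], [-0.044, -0.999, 0.0], [0.001, -0.0, -1.0]]
ft_force: [4.4, 4.8, -4.1]
width: 0.0232
gripper_force: 49.2
7.425 [0.4787 0.0884 0.1273] [[0.999, -0.044, 0.001], [-0.044, -0.999, 0.0], [0.001, -0.0, -1.0]] [ 4.3973181  4.8190142 -4.1279979] 0.02322300187063151
expected [314.99119076 279.92879147] [0.546 0.085 0.291]
```

View pics/w5.png

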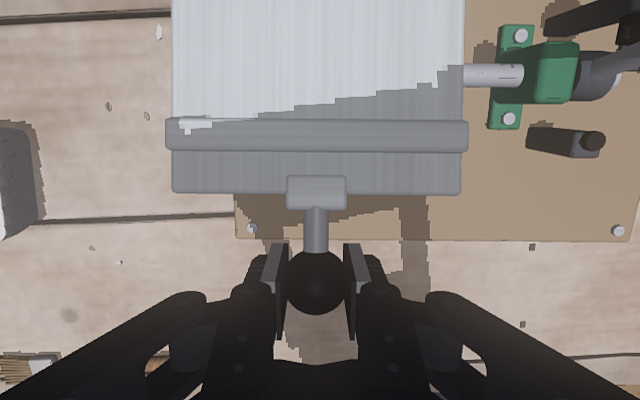

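The ball sits in the pads at (315,282) and the lid is following. I'll carry on along the arc.

```bash
python3 -m pendant '[{"dx":0.55,"dy":0,"dz":1.8,"roll":0,"jaw":1},{"dx":1.3,"dy":-0.05,"dz":3.5,"roll":0,"jaw":1},{"dx":2.3,"dy":-0.1,"dz":5.1,"roll":0,"jaw":1},{"dx":3.4,"dy":-0.15,"dz":6.6,"roll":0,"jaw":1},{"dx":4.75,"dy":-0.2,"dz":7.9,"roll":0,"jaw":1},{"dx":6.2,"dy":-0.27,"dz":9.1,"roll":0,"jaw":1},{"dx":7.8,"dy":-0.35,"dz":10.05,"roll":0,"jaw":1},{"dx":7.8,"dy":-0.35,"dz":10.05,"roll":0,"jaw":1}]'
```

```text
time_s: 8.48
tcp_pos: [0.5573, 0.0843, 0.2265]
ee_rot: [[0.999, -0.045, -0.001], [-0.045, -0.999, -0.001], [-0.001, 0.001, -1.0]]
ft_force: [5.3, 0.0, -10.4]
width: 0.0226
gripper_force: 52.0
```

```bash
python3 -m pendant '[{"dx":1.7,"dy":-0.05,"dz":0.6,"roll":0,"jaw":1},{"dx":3.5,"dy":-0.15,"dz":1.1,"roll":0,"jaw":1},{"dx":5.3,"dy":-0.23,"dz":1.4,"roll":0,"jaw":1},{"dx":7.2,"dy":-0.3,"dz":1.5,"roll":0,"jaw":1},{"dx":9,"dy":-0.4,"dz":1.4,"roll":0,"jaw":1},{"dx":10.2,"dy":-0.45,"dz":1.3,"roll":0,"jaw":1},{"dx":11,"dy":-0.48,"dz":1.1,"roll":0,"jaw":1},{"dx":11.4,"dy":-0.5,"dz":1,"roll":0,"jaw":1},{"dx":11.4,"dy":-0.5,"dz":1,"roll":0,"jaw":1}]'
```

```text
time_s: 9.6
tcp_pos: [0.6702, 0.0798, 0.2371]
ee_rot: [[0.999, -0.044, -0.0], [-0.044, -0.999, -0.0], [-0.0, 0.0, -1.0]]
ft_force: [0.2, -0.2, 0.4]
width: 0.0098
gripper_force: 0.0
```

The grip slipped near the end. I'll check by pixel values whether the lid is open or shut, without viewing a picture.

```bash
cat > k.py <<'E'
from h import *
# black-ball template test: at predicted knob positions for lid angle th, how dark is a disc?
e=np.array([.999,-.0443]); h=np.array([.4738+.1558,.0882-.0069,.124])
def pr(p,P):
    q=p["K"]@(np.array(p["rotation"]).T@(P-p["eye"]));return q[:2]/q[2],q[2]
for n in("scene","wrist","top"):
    p=camera_params(n);im=read_camera(n).max(2).astype(float);cv2.imwrite(f"pics/k_{n}.png",read_camera(n))
    out=[]
    for th in np.r_[0:1.9:.1,1.83]:
        P=h+np.r_[-.156*np.cos(th)*e,.156*np.sin(th)];uv,z=pr(p,P);r=p["K"][0][0]*.013/z
        yy,xx=np.mgrid[:400,:640];d=np.hypot(xx-uv[0],yy-uv[1])
        a,b=im[d<r*.8],im[(d>1.3*r)&(d<2*r)]
        out.append((round(th,2),int(a.mean()) if a.size else None,int(np.median(b)) if b.size else None))
    print(n,out)
E
python3 k.py
```

```text
scene [(np.float64(0.0), 57, 88), (np.float64(0.1), 73, 111), (np.float64(0.2), 103, 99), (np.float64(0.3), 142, 133), (np.float64(0.4), 170, 151), (np.float64(0.5), 201, 153), (np.float64(0.6), 204, 203), (np.float64(0.7), 219, 215), (np.float64(0.8), 217, 216), (np.float64(0.9), 205, 215), (np.float64(1.0), 221, 215), (np.float64(1.1), 190, 218), (np.float64(1.2), 173, 220), (np.float64(1.3), 204, 217), (np.float64(1.4), 217, 214), (np.float64(1.5), 205, 219), (np.float64(1.6), 215, 124), (np.float64(1.7), 127, 118), (np.float64(1.8), 72, 119), (np.float64(1.83), 72, 127)]
wrist [(np.float64(0.0), 30, 33), (np.float64(0.1), 29, 31), (np.float64(0.2), None, 30), (np.float64(0.3), None, None), (np.float64(0.4), None, None), (np.float64(0.5), None, None), (np.float64(0.6), None, None), (np.float64(0.7), None, None), (np.float64(0.8), None, None), (np.float64(0.9), None, None), (np.float64(1.0), None, None), (np.float64(1.1), None, None), (np.float64(1.2), None, None), (np.float64(1.3), None, 30), (np.float64(1.4), None, 31), (np.float64(1.5), 31, 34), (np.float64(1.6), 65, 38), (np.float64(1.7), 120, 40), (np.float64(1.8), 135, 62), (np.float64(1.83), 143, 91)]
top [(np.float64(0.0), 74, 74), (np.float64(0.1), 74, 74), (np.float64(0.2), 74, 75), (np.float64(0.3), 74, 74), (np.float64(0.4), 74, 74), (np.float64(0.5), 74, 74), (np.float64(0.6), 74, 74), (np.float64(0.7), 74, 74), (np.float64(0.8), 74, 74), (np.float64(0.9), 74, 73), (np.float64(1.0), 74, 73), (np.float64(1.1), 74, 73), (np.float64(1.2), 74, 74), (np.float64(1.3), 80, 74), (np.float64(1.4), 74, 79), (np.float64(1.5), 82, 76), (np.float64(1.6), 84, 82), (np.float64(1.7), 84, 78), (np.float64(1.8), 46, 55), (np.float64(1.83), 41, 47)]
```

Run:
```python
import cv2,numpy as np
a=cv2.resize(cv2.imread("pics/k_scene.png")[120:260,245:380],None,fx=3,fy=3,interpolation=cv2.INTER_CUBIC)
b=cv2.resize(cv2.imread("pics/k_wrist.png"),(395,247))
c=np.zeros((420,800,3),np.uint8);c[:420,:405]=a;c[:247,405:]=b;cv2.imwrite("pics/comp.png",c)
```

```text
(no output)
```

View pics/comp.png

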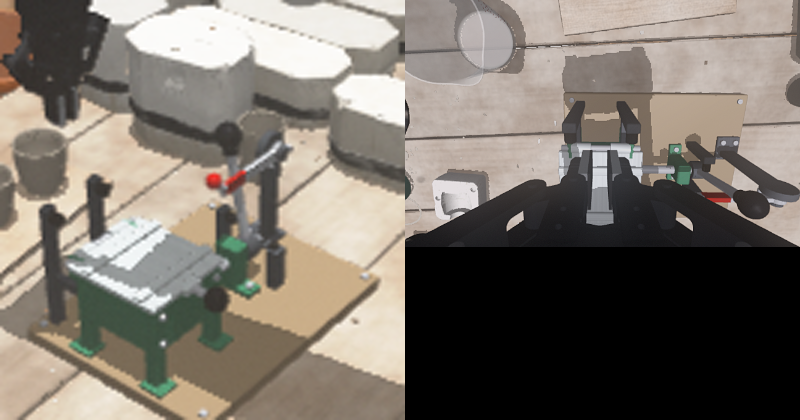

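The picture shows the lid fell shut (knob at (215,300) in the composite). Everything else is intact and the fingers are clear above, at (65,110). I'll check the real fingertip position by projection.

Run:
```python
from h import *
s=get_state();p=camera_params("scene");t=s["tcp_pos"]
for dz in(-.017,0,.02,.023,.028,.04):
    q=p["K"]@(np.array(p["rotation"]).T@(t+[0,0,dz]-p["eye"]));u=q[:2]/q[2];print(dz,(u-[245,120])*3)
# dark rows near tip column
im=cv2.imread("pics/k_scene.png").max(2)
print(im[145:168,258:276])
```

```text
-0.017 [ 64.67896677 149.8226466 ]
0 [ 63.52949057 135.67082972]
0.02 [ 62.15533697 118.752889  ]
0.023 [ 61.94714299 116.18970144]
0.028 [ 61.59893776 111.90276044]
0.04 [ 60.75699282 101.53712557]
[[ 53  54  65  89  58  53  54  55  58  58  58  57  56  65  88  61  62  69]
 [ 55  56  76 124  81  57  55  56  55  56  57  57  56  77 117  61  61  61]
 [ 55  56  59  56  55  57  54  56  54  55  57  56  56  62  73  66  67  64]
 [ 56  55  56  56  56  56  56  55  54  56  59  61  67  97 112 108  99  77]
 [ 56  52  55  55  57  56  56  56  53  56  68  97  90 126 116 119 118 116]
 [ 54  56  58  57  55  55  57  56  57  55  56  71 103 123 112 117 116 116]
 [ 74  59  56  54  55  56  59  62  61  56  56  71  94  92 113 115 116 114]
 [166  86  55  57  56  59  75  98  72  54  59  69  95  96 133 129 116 114]
 [209 121  55  55  54  61  78  95  79  57  56  65  94 124 218 208 133 126]
 [212 125  58  58  55  61  78  95  79  56  57  65  93 119 222 220 221 209]
 [218 163  55  58  58  57  72  94  82  55  57  66  92 122 223 223 223 224]
 [211 160  56  58  55  57  71  98  91  56  58  68  97 141 224 223 222 220]
 [218 200  56  56  55  58  72  98  91  56  54  63 104 176 225 224 220 217]
 [220 205  66  58  55  55  67  98  90  55  54  63 106 180 223 222 222 223]
 [222 213 133  66  56  57  67  99  92  79  80  77 133 203 225 225 226 228]
 [223 222 216 139  78  61  68  98 109 160 184 167 226 226 226 228 231 228]
 [223 227 230 226 169 111  98 104 118 179 229 227 228 229 232 231 228 215]
 [210 214 218 228 229 227 199 153 189 236 232 230 229 230 231 221 162 155]
 [145 146 148 154 170 186 220 234 236 236 234 232 231 228 217 168 192 223]
 [135 135 135 134 132 135 148 193 230 235 234 228 201 162 155 198 233 230]
 [129 129 127 125 115 126 127 140 191 229 226 210 165 186 218 230 231 230]
 [122 121 121 121 118 107 109 126 151 169 156 157 197 233 232 232 231 229]
 [120 120 120 116 114 109 113 120 148 161 188 230 231 231 231 231 230 229]]
```

Tips are about 18 mm behind the TCP, which confirms it. I'll return to the knob, grip deeper and harder, and follow the arc with force checks.

```bash
python3 -m pendant '[{"dx":-5,"dy":0.2,"dz":1,"roll":0,"jaw":5},{"dx":-10,"dy":0.45,"dz":0,"roll":0,"jaw":5},{"dx":-15,"dy":0.65,"dz":0,"roll":0,"jaw":5},{"dx":-19.65,"dy":0.87,"dz":-1,"roll":0,"jaw":5},{"dx":-19.65,"dy":0.87,"dz":-5,"roll":0,"jaw":5},{"dx":-19.65,"dy":0.87,"dz":-9,"roll":0,"jaw":5},{"dx":-19.65,"dy":0.87,"dz":-12,"roll":0,"jaw":5},{"dx":-19.65,"dy":0.87,"dz":-14,"roll":0,"jaw":5},{"dx":-19.65,"dy":0.87,"dz":-15.5,"roll":0,"jaw":5},{"dx":-19.65,"dy":0.87,"dz":-15.5,"roll":0,"jaw":5}]'
cat > d.py <<'E'
from h import *   # report offset of a dark blob (knob) in the wrist view near expected uv
import sys
E
python3 w.py w6.png .4738,.0882,.1235
```

```text
time_s: 11.15
tcp_pos: [0.4736, 0.0884, 0.0818]
ee_rot: [[0.999, -0.044, -0.001], [-0.044, -0.999, -0.0], [-0.001, 0.0, -1.0]]
ft_force: [0.8, -0.5, -0.0]
width: 0.0497
gripper_force: 0.0
11.15 [0.4736 0.0884 0.0818] [[0.999, -0.044, -0.001], [-0.044, -0.999, -0.0], [-0.001, 0.0, -1.0]] [ 0.78850077 -0.5093617  -0.01463392] 0.04966807034663603
expected [315.0208048  289.27418561] [0.541 0.085 0.245]
```

Positioned with no contact force. Now I'll close at 80 N and start the lift.

```bash
python3 -m pendant '[{"dx":0,"dy":0,"dz":0,"roll":0,"jaw":0.5},{"dx":0,"dy":0,"dz":0,"roll":0,"jaw":0.5},{"dx":0,"dy":0,"dz":0,"roll":0,"jaw":0.5},{"dx":0,"dy":0,"dz":0,"roll":0,"jaw":0.5},{"dx":0,"dy":0,"dz":0,"roll":0,"jaw":0.5},{"dx":0,"dy":0,"dz":0,"roll":0,"jaw":0.5},{"dx":0,"dy":0,"dz":0,"roll":0,"jaw":0.5}]' 80;  python3 -m pendant '[{"dx":0.03,"dy":0,"dz":0.9,"roll":0,"jaw":0.5},{"dx":0.11,"dy":0,"dz":1.9,"roll":0,"jaw":0.5},{"dx":0.26,"dy":0,"dz":2.8,"roll":0,"jaw":0.5},{"dx":0.45,"dy":0,"dz":3.7,"roll":0,"jaw":0.5},{"dx":0.45,"dy":0,"dz":3.7,"roll":0,"jaw":0.5},{"dx":0.45,"dy":0,"dz":3.7,"roll":0,"jaw":0.5}]'
```

```text
time_s: 12.08
tcp_pos: [0.4743, 0.0887, 0.0835]
ee_rot: [[0.999, -0.044, 0.002], [-0.044, -0.999, 0.001], [0.002, -0.001, -1.0]]
ft_force: [-1.5, -0.3, 6.0]
width: 0.0223
gripper_force: 77.9
time_s: 12.82
tcp_pos: [0.4782, 0.0884, 0.1189]
ee_rot: [[0.999, -0.044, -0.0], [-0.044, -0.999, -0.0], [-0.0, 0.0, -1.0]]
ft_force: [2.1, 2.3, -4.1]
width: 0.0226
gripper_force: 78.4
```

```bash
python3 -m pendant '[{"dx":0.55,"dy":0,"dz":1.8,"roll":0,"jaw":0.5},{"dx":1.3,"dy":-0.05,"dz":3.5,"roll":0,"jaw":0.5},{"dx":2.3,"dy":-0.1,"dz":5.1,"roll":0,"jaw":0.5},{"dx":3.4,"dy":-0.15,"dz":6.6,"roll":0,"jaw":0.5},{"dx":3.4,"dy":-0.15,"dz":6.6,"roll":0,"jaw":0.5},{"dx":3.4,"dy":-0.15,"dz":6.6,"roll":0,"jaw":0.5}]' 100
```

```text
time_s: 13.58
tcp_pos: [0.5115, 0.0866, 0.1874]
ee_rot: [[0.999, -0.046, -0.002], [-0.046, -0.999, -0.001], [-0.002, 0.001, -1.0]]
ft_force: [-20.2, -0.4, 13.2]
width: 0.0213
gripper_force: 107.5
```

```bash
python3 -m pendant '[{"dx":0.5,"dy":0,"dz":0.8,"roll":0,"jaw":0.5},{"dx":1.15,"dy":-0.05,"dz":1.45,"roll":0,"jaw":0.5},{"dx":1.9,"dy":-0.1,"dz":2.1,"roll":0,"jaw":0.5},{"dx":2.65,"dy":-0.13,"dz":2.6,"roll":0,"jaw":0.5},{"dx":2.65,"dy":-0.13,"dz":2.6,"roll":0,"jaw":0.5}]' 80
```

```text
time_s: 14.2
tcp_pos: [0.5385, 0.0853, 0.2153]
ee_rot: [[0.999, -0.044, 0.0], [-0.044, -0.999, -0.001], [0.0, 0.001, -1.0]]
ft_force: [-23.4, -2.4, 27.4]
width: 0.0217
gripper_force: 102.8
```

The outward force keeps growing, which suggests the fingertips are pressing on the stem's mounting block because the grip is too deep. I'll ease the grip and slide about 7 mm outward along the lid.

```bash
python3 -m pendant '[{"dx":-0.1,"dy":0,"dz":0.2,"roll":0,"jaw":0.5},{"dx":-0.2,"dy":0,"dz":0.4,"roll":0,"jaw":0.5},{"dx":-0.3,"dy":0,"dz":0.6,"roll":0,"jaw":0.5},{"dx":-0.3,"dy":0,"dz":0.6,"roll":0,"jaw":0.5}]' 40
```

```text
time_s: 14.7
tcp_pos: [0.5365, 0.0853, 0.2151]
ee_rot: [[0.999, -0.045, -0.0], [-0.045, -0.999, -0.001], [-0.0, 0.001, -1.0]]
ft_force: [16.9, -0.9, -24.9]
width: 0.0216
gripper_force: 96.6
```

```bash
python3 -m pendant '[{"dx":0.85,"dy":0,"dz":0.4,"roll":0,"jaw":0.5},{"dx":1.7,"dy":-0.05,"dz":0.8,"roll":0,"jaw":0.5},{"dx":2.55,"dy":-0.1,"dz":1.25,"roll":0,"jaw":0.5},{"dx":3.4,"dy":-0.15,"dz":1.6,"roll":0,"jaw":0.5},{"dx":3.4,"dy":-0.15,"dz":1.6,"roll":0,"jaw":0.5}]'
```

```text
time_s: 15.32
tcp_pos: [0.5705, 0.0837, 0.2315]
ee_rot: [[0.999, -0.045, -0.002], [-0.045, -0.999, -0.001], [-0.002, 0.001, -1.0]]
ft_force: [8.8, -4.0, -20.9]
width: 0.0215
gripper_force: 79.7
```

```bash
python3 -m pendant '[{"dx":0.9,"dy":-0.05,"dz":0.15,"roll":0,"jaw":0.5},{"dx":1.8,"dy":-0.08,"dz":0.42,"roll":0,"jaw":0.5},{"dx":2.7,"dy":-0.12,"dz":0.62,"roll":0,"jaw":0.5},{"dx":3.6,"dy":-0.16,"dz":0.75,"roll":0,"jaw":0.5},{"dx":3.6,"dy":-0.16,"dz":0.75,"roll":0,"jaw":0.5}]'
```

```text
time_s: 15.95
tcp_pos: [0.6066, 0.0826, 0.2415]
ee_rot: [[0.999, -0.044, 0.001], [-0.044, -0.999, 0.0], [0.001, -0.0, -1.0]]
ft_force: [-0.2, -0.1, 0.0]
width: 0.0051
gripper_force: 0.0
```

It slipped again. Both slips came with the tool pulling outward while the grip was relaxing from 100 to 40 N. Next try: full grip, a slightly shallower depth and a slight inward bias. First I'll confirm the lid is shut.

```bash
python3 -m pendant '[{"dx":-4,"dy":0.2,"dz":2,"roll":0,"jaw":5},{"dx":-8,"dy":0.35,"dz":2,"roll":0,"jaw":5},{"dx":-13.3,"dy":0.6,"dz":0,"roll":0,"jaw":5},{"dx":-13.3,"dy":0.6,"dz":-3.3,"roll":0,"jaw":5},{"dx":-13.3,"dy":0.6,"dz":-3.3,"roll":0,"jaw":5}]'
cat > c.py <<'E'
from h import *
import sys
# darkest-disc search for the knob in the wrist view near expected position
P=np.array(eval(sys.argv[1]));p=camera_params("wrist");im=cv2.cvtColor(read_camera("wrist"),cv2.COLOR_BGR2GRAY).astype(np.float32)
q=p["K"]@(np.array(p["rotation"]).T@(P-p["eye"]));u=q[:2]/q[2];r=359.5*.013/q[2]
n=int(1.6*r);yy,xx=np.mgrid[-n:n+1,-n:n+1];d=np.hypot(xx,yy);t=np.where(d<=r,30,150).astype(np.float32)
m=cv2.matchTemplate(im,t,cv2.TM_CCOEFF_NORMED);mm=np.full_like(m,-1);x0,y0=int(u[0])-n,int(u[1])-n;w=40
mm[max(0,y0-w):y0+w,max(0,x0-w):x0+w]=m[max(0,y0-w):y0+w,max(0,x0-w):x0+w]
_,s,_,l=cv2.minMaxLoc(mm);uv=(l[0]+n,l[1]+n);print("exp",u.round(1),"r",round(r,1),"found",uv,"score",round(s,2),"pos",onz("wrist",uv,P[2],p).round(4))
E
python3 c.py .4738,.0882,.1235
```

```text
time_s: 16.58
tcp_pos: [0.4719, 0.0887, 0.207]
ee_rot: [[0.999, -0.044, -0.001], [-0.044, -0.999, 0.0], [-0.001, -0.0, -1.0]]
ft_force: [0.4, -0.9, 0.7]
width: 0.0501
gripper_force: 0.0
exp [315.6 198.8] r 18.3 found (315, 198) score 0.78 pos [0.4744 0.0886 0.1235]
```

```bash
python3 -m pendant '[{"dx":0,"dy":0,"dz":-5,"roll":0,"jaw":5},{"dx":0,"dy":0,"dz":-9,"roll":0,"jaw":5},{"dx":0,"dy":0,"dz":-12.3,"roll":0,"jaw":5},{"dx":0,"dy":0,"dz":-12.3,"roll":0,"jaw":5},{"dx":0,"dy":0,"dz":-12.3,"roll":0,"jaw":0},{"dx":0,"dy":0,"dz":-12.3,"roll":0,"jaw":0},{"dx":0,"dy":0,"dz":-12.3,"roll":0,"jaw":0},{"dx":0,"dy":0,"dz":-12.3,"roll":0,"jaw":0},{"dx":0,"dy":0,"dz":-12.3,"roll":0,"jaw":0},{"dx":0,"dy":0,"dz":-12.3,"roll":0,"jaw":0},{"dx":0,"dy":0,"dz":-12.3,"roll":0,"jaw":0}]' 120;  python3 -m pendant '[{"dx":0.03,"dy":0,"dz":0.9,"roll":0,"jaw":0},{"dx":0.11,"dy":0,"dz":1.9,"roll":0,"jaw":0},{"dx":0.26,"dy":0,"dz":2.8,"roll":0,"jaw":0},{"dx":0.45,"dy":0,"dz":3.7,"roll":0,"jaw":0},{"dx":1.0,"dy":0,"dz":5.5,"roll":0,"jaw":0},{"dx":1.76,"dy":-0.05,"dz":7.2,"roll":0,"jaw":0},{"dx":1.76,"dy":-0.05,"dz":7.2,"roll":0,"jaw":0}]'
```

```text
time_s: 18.0
tcp_pos: [0.4741, 0.0888, 0.0876]
ee_rot: [[0.999, -0.044, 0.004], [-0.044, -0.999, 0.001], [0.004, -0.001, -1.0]]
ft_force: [-2.4, -0.6, 8.2]
width: 0.0213
gripper_force: 117.2
time_s: 18.88
tcp_pos: [0.4936, 0.0879, 0.1592]
ee_rot: [[0.999, -0.045, 0.008], [-0.045, -0.999, 0.0], [0.008, -0.0, -1.0]]
ft_force: [46.2, 2.4, -27.2]
width: 0.0206
gripper_force: 132.2
```

```bash
python3 -m pendant '[{"dx":0,"dy":0,"dz":0,"roll":0,"jaw":0},{"dx":0,"dy":0,"dz":0,"roll":0,"jaw":0}]' 60
python3 - <<'E'
from h import *
s=get_state();print(np.round(s["wrist_torque"],2),np.round(s["qpos"],3))
p=camera_params("wrist");im=read_camera("wrist");cv2.imwrite("pics/w7.png",im)
g=im.max(2)
u=[p["K"]@(np.array(p["rotation"]).T@(s["tcp_pos"]+np.array([0,0,z])-p["eye"])) for z in(0,.02,.036)]
print([(q[:2]/q[2]).round() for q in u])
for r in range(225,345,8): print(r,g[r,255:376:5])
E
```

```text
time_s: 19.12
tcp_pos: [0.4924, 0.0879, 0.1581]
ee_rot: [[0.999, -0.046, 0.005], [-0.046, -0.999, 0.0], [0.005, -0.0, -1.0]]
ft_force: [18.9, -2.5, -12.4]
width: 0.0204
gripper_force: 139.0
[ 0.33 -3.17 -1.88] [ 1.260e-01 -2.570e-01  1.882e+00 -1.000e-03  1.512e+00  1.742e+00]
[array([315., 247.]), array([315., 264.]), array([314., 282.])]
225 [174 161 113 113 113 112 112 172 171 171  97 116 124 122 110 172 170 171
 170 169 170 170 171 171 171]
233 [200 199 110 113 112 113 111 172 171 171  97 115 125 123 111 172 170 170
 170 171 170 170 171 170 171]
241 [159 159 158 135 106 102 103 103 154 155  99 113 125 121 112 120 154 160
 165 167 162 153 155 157 158]
249 [186 185 183 190  85  83  81  44 120 189  98 114 127 121 111 191 182  28
  56  82  81 184 183 184 188]
257 [190  48  58  60  84  83  48  43 120 175  40  39  42  41  38 119 189  28
  47  81  81  82  53  46 196]
265 [59 62 58 85 85 82 46 46 44 44 43 43 42 42 44 41 43 44 47 81 82 81 54 53
 54]
273 [58 54 57 83 80 80 45 42 43 41 39 40 43 42 41 40 41 42 42 54 79 80 60 47
 49]
281 [ 54  54  76 102  97  43  42  42  40  44  40  39  40  41  39  38  37  39
  42  42  96  97  69  44  48]
289 [ 53  54  51  50  65  42  40  41  40  36  39  39  45  42  38  40  37  40
  37  45 117  41  42  46  44]
297 [47 49 47 46 45 51 39 39 40 36 39 39 44 45 40 38 35 37 34 47 35 37 40 41
 37]
305 [48 45 43 43 42 45 36 37 37 38 37 37 36 35 35 34 36 35 33 45 37 37 39 37
 36]
313 [ 42  40  42  40  38  43  38 128  62  34  37  34  32  35  34  35  29 125
  32  43  32  32  36  37  34]
321 [ 40  40  39  37  40  42  38 117 123 123 122 110  82  98 120 120 122 122
  31  43  34  32  34  34  35]
329 [ 36  38  38  38  35  40  27 155 138 196 118 119 118 113 113 116 118 121
  21  40  33  31  29  31  31]
337 [ 35  37  35  34  37 124  83 186 187 191 121 117 117 116 117 118 118 124
  77  66  30  31  32  30  31]
```

The force halves as it settles, so the earlier readings included transient drag. I'll go slower, biased slightly inward, with settling rows.

```bash
python3 -m pendant '[{"dx":0.55,"dy":0,"dz":0.78,"roll":0,"jaw":0},{"dx":1.1,"dy":-0.05,"dz":1.5,"roll":0,"jaw":0},{"dx":1.65,"dy":-0.07,"dz":2.25,"roll":0,"jaw":0},{"dx":2.25,"dy":-0.1,"dz":2.95,"roll":0,"jaw":0},{"dx":2.9,"dy":-0.13,"dz":3.65,"roll":0,"jaw":0},{"dx":3.55,"dy":-0.16,"dz":4.3,"roll":0,"jaw":0},{"dx":3.55,"dy":-0.16,"dz":4.3,"roll":0,"jaw":0},{"dx":3.55,"dy":-0.16,"dz":4.3,"roll":0,"jaw":0},{"dx":3.55,"dy":-0.16,"dz":4.3,"roll":0,"jaw":0}]' 100
```

```text
time_s: 20.3
tcp_pos: [0.5258, 0.086, 0.2028]
ee_rot: [[0.999, -0.043, 0.001], [-0.043, -0.999, -0.001], [0.001, 0.001, -1.0]]
ft_force: [-11.0, -5.0, 11.4]
width: 0.02
gripper_force: 133.3
```

```bash
python3 -m pendant '[{"dx":0.72,"dy":0,"dz":0.58,"roll":0,"jaw":0},{"dx":1.48,"dy":-0.05,"dz":1.1,"roll":0,"jaw":0},{"dx":2.27,"dy":-0.08,"dz":1.6,"roll":0,"jaw":0},{"dx":3.1,"dy":-0.13,"dz":2.05,"roll":0,"jaw":0},{"dx":3.1,"dy":-0.13,"dz":2.05,"roll":0,"jaw":0},{"dx":3.1,"dy":-0.13,"dz":2.05,"roll":0,"jaw":0}]' 100
python3 - <<'E'
from h import *
s=get_state();im=read_camera("wrist");cv2.imwrite("pics/w8.png",im);g=im.max(2)
print(np.round(s["wrist_torque"],2),s["ft_force"])
for r in range(233,345,8): print(r,g[r,255:376:5])
E
```

```text
time_s: 21.05
tcp_pos: [0.5568, 0.0852, 0.2202]
ee_rot: [[0.999, -0.044, -0.0], [-0.044, -0.999, 0.0], [-0.0, -0.0, -1.0]]
ft_force: [0.6, 0.8, -0.1]
width: 0.0001
gripper_force: 0.0
[-0.02 -0.   -0.01] [ 0.62399121  0.78836242 -0.13386085]
233 [143 144 144 143 143 143 144 142 143 142 141 217 219 137 138 136 179 184
 210 209 210 209 210 209 209]
241 [136 132 132 132 130 195 196 195 196 200 201 191 195 204 203 204 198 201
 200 198 199 199 200 199 201]
249 [136 137 140 140 139 191 208 207 204  79  86  88  59  93  88  83 209 208
 204 204 205 206 205 210 209]
257 [131 133 138 135 136 134  41  57  57  86  87  87  53  80  86  86  57  59
  51 208 205 207 209 210 212]
265 [189 170 163 197 173  64  59  59  56  86  85  83  53  71  83  86  56  60
  60  62 109 109 110 110 111]
273 [191 159 159 160 161  52  54  52  52  81  83  82  52  60  82  84  60  53
  55  53 107 108 107 108 108]
281 [190 185 184 184 187  53  53  50  54  90  93  91  46  58  91  96  63  50
  52  49 117 120 121 122 123]
289 [184 182 181  49  51  49  48  47  48  44  46 122  49  71  44  42  47  46
  47  46  46  47 114 118 118]
297 [185 188 166  48  46  47  45  45  42  43  41  42  47  45  39  41  40  41
  40  43  42  42  95 121 119]
305 [48 48 48 46 45 44 41 41 39 39 37 38 45 40 37 36 38 36 38 38 41 41 39 41
 41]
313 [45 44 42 42 39 39 40 36 38 37 32 34 41 38 31 34 32 33 35 35 36 37 36 37
 38]
321 [44 39 41 40 38 37 34 37 33 32 35 30 40 36 33 32 30 32 32 32 30 31 33 32
 35]
329 [36 39 37 36 32 36 32 32 26 31 35 29 38 34 35 26 28 30 30 32 30 30 31 31
 32]
337 [35 35 40 36 31 30 31 26 26 29 36 34 35 57 31 26 25 24 26 29 27 34 36 29
 29]
```

It slipped again. The width drift fits the ball sitting near the pads' front edge: they appear offset about 4 mm toward -x, so a small slip lets it squirt out. I'll regrip with the tool 6 mm farther +x and moderate grip.

```bash
python3 -m pendant '[{"dx":-3,"dy":0.1,"dz":2,"roll":0,"jaw":5},{"dx":-7.7,"dy":0.35,"dz":0,"roll":0,"jaw":5},{"dx":-7.7,"dy":0.35,"dz":-2,"roll":0,"jaw":5},{"dx":-7.7,"dy":0.35,"dz":-2,"roll":0,"jaw":5}]'; python3 c.py .4738,.0882,.1235; python3 -m pendant '[{"dx":0,"dy":0,"dz":-5,"roll":0,"jaw":5},{"dx":0,"dy":0,"dz":-9,"roll":0,"jaw":5},{"dx":0,"dy":0,"dz":-11.2,"roll":0,"jaw":5},{"dx":0,"dy":0,"dz":-11.2,"roll":0,"jaw":5},{"dx":0,"dy":0,"dz":-11.2,"roll":0,"jaw":1},{"dx":0,"dy":0,"dz":-11.2,"roll":0,"jaw":1},{"dx":0,"dy":0,"dz":-11.2,"roll":0,"jaw":1},{"dx":0,"dy":0,"dz":-11.2,"roll":0,"jaw":1},{"dx":0,"dy":0,"dz":-11.2,"roll":0,"jaw":1},{"dx":0,"dy":0,"dz":-11.2,"roll":0,"jaw":1}]' 60
```

```text
time_s: 21.6
tcp_pos: [0.4794, 0.0886, 0.1989]
ee_rot: [[0.999, -0.044, -0.002], [-0.044, -0.999, -0.0], [-0.002, 0.0, -1.0]]
ft_force: [-0.6, 1.4, 0.7]
width: 0.0499
gripper_force: 0.0
exp [315.9 212.2] r 18.7 found (316, 212) score 0.81 pos [0.474  0.0881 0.1235]
time_s: 22.9
tcp_pos: [0.4809, 0.0885, 0.09]
ee_rot: [[0.999, -0.044, 0.003], [-0.044, -0.999, -0.0], [0.003, 0.0, -1.0]]
ft_force: [0.9, -3.4, 5.5]
width: 0.0227
gripper_force: 58.4
```

```bash
python3 -m pendant '[{"dx":0.03,"dy":0,"dz":0.9,"roll":0,"jaw":1},{"dx":0.11,"dy":0,"dz":1.9,"roll":0,"jaw":1},{"dx":0.26,"dy":0,"dz":2.8,"roll":0,"jaw":1},{"dx":0.45,"dy":0,"dz":3.7,"roll":0,"jaw":1},{"dx":0.7,"dy":0,"dz":4.6,"roll":0,"jaw":1},{"dx":1.0,"dy":0,"dz":5.5,"roll":0,"jaw":1},{"dx":1.35,"dy":-0.05,"dz":6.4,"roll":0,"jaw":1},{"dx":1.76,"dy":-0.05,"dz":7.2,"roll":0,"jaw":1},{"dx":1.76,"dy":-0.05,"dz":7.2,"roll":0,"jaw":1},{"dx":1.76,"dy":-0.05,"dz":7.2,"roll":0,"jaw":1}]'
```

```text
time_s: 24.15
tcp_pos: [0.498, 0.0876, 0.1606]
ee_rot: [[0.999, -0.045, 0.001], [-0.045, -0.999, -0.001], [0.001, 0.001, -1.0]]
ft_force: [6.2, -6.0, -7.8]
width: 0.0228
gripper_force: 59.2
```

Much calmer: about 9 N radial and a stable width. Continuing.

```bash
python3 -m pendant '[{"dx":0.52,"dy":0,"dz":0.8,"roll":0,"jaw":1},{"dx":1.05,"dy":-0.05,"dz":1.57,"roll":0,"jaw":1},{"dx":1.6,"dy":-0.07,"dz":2.32,"roll":0,"jaw":1},{"dx":2.2,"dy":-0.1,"dz":3.04,"roll":0,"jaw":1},{"dx":2.84,"dy":-0.13,"dz":3.72,"roll":0,"jaw":1},{"dx":3.5,"dy":-0.16,"dz":4.36,"roll":0,"jaw":1},{"dx":3.5,"dy":-0.16,"dz":4.36,"roll":0,"jaw":1}]'
```

```text
time_s: 25.02
tcp_pos: [0.5347, 0.0857, 0.202]
ee_rot: [[0.999, -0.045, 0.003], [-0.045, -0.999, -0.002], [0.003, 0.001, -1.0]]
ft_force: [29.7, -6.2, -32.2]
width: 0.0115
gripper_force: 48.1
```

Run:
```python
from h import *
s=get_state();print(s["ft_force"].round(1) if hasattr(s["ft_force"],"round") else s["ft_force"],s["width"])
im=read_camera("wrist");cv2.imwrite("pics/w9.png",im);g=im.max(2)
for r in range(160,345,5): print(r,"".join("#@%+=-. "[min(7,int(v)//28)] for v in g[r,225:405:2]))
```

```text
[ 29.7  -6.2 -32.2] 0.01153401565088031
160 ====================================-=====-===============================================
165 ==========================================================================================
170 =================-========================================================================
175 ==========================================================================================
180 =--=-===-=========-==--=--================================================================
185 -------===---=====-=-===-=================================================================
190 ==========================================================================================
195 --------------=--=-=-=====================================================================
200 ==========================================================================================
205 ==========================================================================================
210 ==========================================================================================
215 ===========
[... 1754 characters left out ...]
@@@@@@@@@@@@@@@@@@@@@@@@@@@@@@@@@@@
310 @@@@@@@@@@@@@@@@@@@@@@@@@@@@@@@@@@@@@@@@@@@@@@@@@@@@@@@@@@@@@@@@@@@@@@@@@@@@@@@@@@@@@@@@@@
315 @@@@@@@@@@@@@@@@@@@@@@@@@@@@@@@@@@@@@@@@@@@@@@@@@@@@@@@@@@@@@@@@@@@@@@@@@@@@@@@@@@@@@@@@@@
320 @@@@@@@@@@@@@@@@@@@@@@@@@@@@@@@@@@@@@@@@@@@@@@@@@@@@@@@@@@@@@@@@@@@@@@@@@@@@@@@@@@@@@@@@@@
325 @@@@@@@@@@@@@@@@@@@@@@@@@@@@@@@@@@@@@@@@@@@@@@@@@@@@@@@@@@@@@@@@@@@@@@@@@@@@@@@@@@@@@@@@@@
330 @@@@@@@@@@@@@@@@@@@@@@@@@@@@@@@@@@@@@@@@@@@@@@@@@@@@@@@@@#@@#@@@@@@@@@@@@@@@@@@@@@@@@@@@@@
335 @@@@@@@@@@@@@@@@@@@@@@@@@@@@@@@@@@+@@@@@@@@@@@@@@@@@@@@@@#@@@@@###@@@@@#@@@@@@@@@@@@@@@@@@
340 @@@@@@@@@@@@@@@@@@@@@@@@@@@@@@@@@#.-%#@@@@@@@@@@@@@####++#@@@@@@@#@@@@@#@@@@@@@@@@@@@@@@@@
```

The pixel map shows the ball slid outward (rows 285 and below) and the pads now clamp the thinner stem, with the ball as a stop on the outer side. That grip is secure, so I'll relieve the force inward and continue.

```bash
python3 -m pendant '[{"dx":0.2,"dy":0,"dz":-0.2,"roll":0,"jaw":0.8},{"dx":0.9,"dy":-0.05,"dz":0.4,"roll":0,"jaw":0.8},{"dx":1.7,"dy":-0.08,"dz":0.95,"roll":0,"jaw":0.8},{"dx":2.5,"dy":-0.1,"dz":1.5,"roll":0,"jaw":0.8},{"dx":3.3,"dy":-0.14,"dz":1.9,"roll":0,"jaw":0.8},{"dx":3.3,"dy":-0.14,"dz":1.9,"roll":0,"jaw":0.8}]' 80
```

```text
time_s: 25.82
tcp_pos: [0.5661, 0.0851, 0.223]
ee_rot: [[0.999, -0.044, 0.0], [-0.044, -0.999, 0.0], [0.0, -0.0, -1.0]]
ft_force: [0.3, -0.3, 0.7]
width: 0.008
gripper_force: 0.0
```

I lost it. Rechecking the silhouette geometry including the finger corners, the tips are about 26 mm behind the TCP, so every grip was within about 5-10 mm of the tips. I'll regrip centred in x and clearly deeper (TCP z 0.078).

```bash
python3 -m pendant '[{"dx":-3,"dy":0.1,"dz":2,"roll":0,"jaw":5},{"dx":-9.2,"dy":0.35,"dz":0,"roll":0,"jaw":5},{"dx":-9.2,"dy":0.35,"dz":-2,"roll":0,"jaw":5},{"dx":-9.2,"dy":0.35,"dz":-2.3,"roll":0,"jaw":5}]'; python3 c.py .4738,.0882,.1235
```

```text
time_s: 26.32
tcp_pos: [0.4731, 0.0886, 0.1986]
ee_rot: [[0.999, -0.044, -0.001], [-0.044, -0.999, -0.0], [-0.001, 0.0, -1.0]]
ft_force: [-0.2, -0.9, 0.2]
width: 0.0497
gripper_force: 0.0
exp [315.5 203.6] r 18.9 found (315, 203) score 0.78 pos [0.4743 0.0885 0.1235]
```

Run:
```python
from h import *
# tip location from the current saved shut-finger images: scene k_scene (width .0098) silhouettes
t=np.array([.6702,.0798,.2371]);p=camera_params("scene");e=np.array([.999,-.0443,0]);f=np.array([.0443,.999,0])
for zt in(.015,.02,.025,.03):
  out=[]
  for y in(.005,.02,-.005,-.02):
    for x in(-.011,.011):
      q=np.array(p["K"])@(np.array(p["rotation"]).T@(t+x*e+y*f+[0,0,zt]-p["eye"]));out.append((q[:2]/q[2]).round(1).tolist())
  print(zt,out)
```

```text
0.015 [[267.3, 163.0], [262.1, 160.6], [263.8, 165.0], [258.6, 162.6], [269.6, 161.6], [264.4, 159.2], [273.0, 159.6], [267.8, 157.3]]
0.02 [[267.2, 161.5], [261.9, 159.2], [263.7, 163.6], [258.4, 161.2], [269.5, 160.2], [264.2, 157.8], [272.9, 158.2], [267.7, 155.9]]
0.025 [[267.1, 160.1], [261.8, 157.7], [263.6, 162.2], [258.3, 159.8], [269.4, 158.7], [264.1, 156.4], [272.8, 156.7], [267.5, 154.4]]
0.03 [[267.0, 158.7], [261.7, 156.3], [263.5, 160.7], [258.2, 158.3], [269.3, 157.3], [264.0, 155.0], [272.7, 155.3], [267.4, 153.0]]
```

Knob is back at rest and confirmed, and the tip offset is 25 mm. Descending to TCP z of about 0.077.

```bash
python3 -m pendant '[{"dx":0.05,"dy":0,"dz":-5,"roll":0,"jaw":5},{"dx":0.05,"dy":0,"dz":-9,"roll":0,"jaw":5},{"dx":0.05,"dy":0,"dz":-12.3,"roll":0,"jaw":5},{"dx":0.05,"dy":0,"dz":-12.3,"roll":0,"jaw":5},{"dx":0.05,"dy":0,"dz":-12.3,"roll":0,"jaw":1},{"dx":0.05,"dy":0,"dz":-12.3,"roll":0,"jaw":1},{"dx":0.05,"dy":0,"dz":-12.3,"roll":0,"jaw":1},{"dx":0.05,"dy":0,"dz":-12.3,"roll":0,"jaw":1},{"dx":0.05,"dy":0,"dz":-12.3,"roll":0,"jaw":1},{"dx":0.05,"dy":0,"dz":-12.3,"roll":0,"jaw":1}]' 60; python3 -m pendant '[{"dx":0.03,"dy":0,"dz":0.9,"roll":0,"jaw":1},{"dx":0.11,"dy":0,"dz":1.9,"roll":0,"jaw":1},{"dx":0.26,"dy":0,"dz":2.8,"roll":0,"jaw":1},{"dx":0.45,"dy":0,"dz":3.7,"roll":0,"jaw":1},{"dx":0.7,"dy":0,"dz":4.6,"roll":0,"jaw":1},{"dx":1.0,"dy":0,"dz":5.5,"roll":0,"jaw":1},{"dx":1.35,"dy":-0.05,"dz":6.4,"roll":0,"jaw":1},{"dx":1.76,"dy":-0.05,"dz":7.2,"roll":0,"jaw":1},{"dx":1.76,"dy":-0.05,"dz":7.2,"roll":0,"jaw":1}]'
```

```text
time_s: 27.62
tcp_pos: [0.4752, 0.0887, 0.0789]
ee_rot: [[0.999, -0.044, 0.004], [-0.044, -0.999, 0.0], [0.004, -0.0, -1.0]]
ft_force: [1.8, -0.8, 5.8]
width: 0.0235
gripper_force: 58.3
time_s: 28.75
tcp_pos: [0.4917, 0.0879, 0.1497]
ee_rot: [[0.999, -0.045, -0.0], [-0.045, -0.999, -0.001], [-0.0, 0.001, -1.0]]
ft_force: [-4.6, -5.4, -2.1]
width: 0.0232
gripper_force: 59.1
```

The grip is wider (23.5 mm, nearer the ball's diameter) and forces are tiny. Continuing.

```bash
python3 -m pendant '[{"dx":0.46,"dy":0,"dz":0.82,"roll":0,"jaw":1},{"dx":0.96,"dy":-0.05,"dz":1.61,"roll":0,"jaw":1},{"dx":1.52,"dy":-0.07,"dz":2.36,"roll":0,"jaw":1},{"dx":2.1,"dy":-0.1,"dz":3.09,"roll":0,"jaw":1},{"dx":2.75,"dy":-0.13,"dz":3.77,"roll":0,"jaw":1},{"dx":3.43,"dy":-0.16,"dz":4.42,"roll":0,"jaw":1},{"dx":3.43,"dy":-0.16,"dz":4.42,"roll":0,"jaw":1}]'
```

```text
time_s: 29.62
tcp_pos: [0.5266, 0.086, 0.1932]
ee_rot: [[0.999, -0.045, 0.0], [-0.045, -0.999, -0.001], [0.0, 0.001, -1.0]]
ft_force: [1.5, -6.5, -7.1]
width: 0.0231
gripper_force: 59.7
```

```bash
python3 -m pendant '[{"dx":0.72,"dy":0,"dz":0.6,"roll":0,"jaw":1},{"dx":1.48,"dy":-0.05,"dz":1.14,"roll":0,"jaw":1},{"dx":2.26,"dy":-0.08,"dz":1.65,"roll":0,"jaw":1},{"dx":3.08,"dy":-0.12,"dz":2.1,"roll":0,"jaw":1},{"dx":3.92,"dy":-0.16,"dz":2.52,"roll":0,"jaw":1},{"dx":4.78,"dy":-0.2,"dz":2.87,"roll":0,"jaw":1},{"dx":4.78,"dy":-0.2,"dz":2.87,"roll":0,"jaw":1}]'
```

```text
time_s: 30.5
tcp_pos: [0.5742, 0.0835, 0.2214]
ee_rot: [[0.999, -0.045, -0.001], [-0.045, -0.999, -0.002], [-0.001, 0.002, -1.0]]
ft_force: [0.5, -11.6, -7.4]
width: 0.0222
gripper_force: 60.2
```

```bash
python3 -m pendant '[{"dx":0.9,"dy":-0.1,"dz":0.22,"roll":0,"jaw":1},{"dx":1.8,"dy":-0.18,"dz":0.47,"roll":0,"jaw":1},{"dx":2.7,"dy":-0.22,"dz":0.68,"roll":0,"jaw":1},{"dx":3.65,"dy":-0.26,"dz":0.83,"roll":0,"jaw":1},{"dx":4.6,"dy":-0.3,"dz":0.92,"roll":0,"jaw":1},{"dx":5.5,"dy":-0.34,"dz":0.96,"roll":0,"jaw":1},{"dx":6.4,"dy":-0.38,"dz":0.94,"roll":0,"jaw":1},{"dx":7.4,"dy":-0.42,"dz":0.87,"roll":0,"jaw":1},{"dx":8.3,"dy":-0.46,"dz":0.72,"roll":0,"jaw":1},{"dx":9.2,"dy":-0.5,"dz":0.55,"roll":0,"jaw":1},{"dx":9.8,"dy":-0.53,"dz":0.4,"roll":0,"jaw":1},{"dx":9.8,"dy":-0.53,"dz":0.4,"roll":0,"jaw":1}]'
```

```text
time_s: 32.0
tcp_pos: [0.6719, 0.0792, 0.2253]
ee_rot: [[0.999, -0.044, -0.001], [-0.044, -0.999, -0.0], [-0.001, 0.0, -1.0]]
ft_force: [0.2, -0.3, 0.3]
width: 0.0099
gripper_force: 0.0
```

```bash
cat > lid.py <<'E'
from h import *
a=cv2.imread("pics/scene0.png").max(2).astype(int);b=read_camera("scene");cv2.imwrite("pics/s_now.png",b);b=b.max(2).astype(int)
d=abs(a-b)
print("knob-shut area diff",d[214:226,311:323].mean().round(1),"lid area diff",d[200:222,275:315].mean().round(1))
for r in range(140,232,3): print(r,"".join("#@%+=-. "[min(7,v//32)] for v in b[r,250:345]))
E
python3 lid.py
```

```text
knob-shut area diff 10.4 lid area diff 43.5
140 %%%%%@@@@@@@@@@@@@@@@@%+%@@%==========++++============--.                 -==+==               
143 @@@%@@@@@@@@@@@@@@@@@@@@@@%==========-++=+=============+=============--====+==+=+==++=-.       
146 @@@@@@%@@@@@@@@@@@@@@@@@@%@@%++=+=====++++=========-===========================+++++==+===+====
149 %@@@@@@@@@%+@@@@@@@@@%+++++%%@@@@@@@@%++++=============-=======================+++++++=========
152  .=%@@@@@@@@@@@@@@%+%+=+++++++++++===+%+++==================================+++%%%%%%++++======
155      ..-+%@@@@%%%@@%+= .  ..==++++++++%%%++================================++++++%%%@%%%%%%%++=
158 .........+@@@@%%%@@%+= ..    .-=-..   .=%%%%@@@@%%++=====================+===++++++++++=++%%%%%
161  ....  ...@@@@%+%@@@+-   .--.   .......+++++%%%@@@@@@@@%%+++=======+%%%%%%=++++++++++++++==++++
164 .--====+===+%%%+=.  .-=.     .........==+++++++++++++%%%@@@@%%%%%%%@@@%%@@@%++==++++++%%%=.....
167 ++++++++++++++++=--            ..........=+++++++++++++++++++++%%%%%@@@@@@%%++++++++%%+--=... .
170 ==++++=========++-..     ..   ...........    .===+++
[... 1343 characters left out ...]

212  .-=-  ..+%%%%%%%%%%%%++-      ---==============-====+========+%%%++%%%%%%%%%++=...=%%%%%%-....
215 -....=====%%%%%%%%%%%%%%%%%++=.       ---=----===============+%%%%%%%%%%%%===--==-.-+%%%=......
218 ..========+%%%%%+==+%%%%%%%%%%%%%++=        -- ---  ==++++%%%++@@@@@@@%=..-++%%+...............
221 ===========%%%%%%++++%%%%%%%%%%%%%%%%%%++-       -+%%%%%%%%%%%%@@@@@@@%-.......................
224 ==========+%%%%%%++++%%%%%%%%%%%%%%%%%%%%%%%+++%%+%%%%%%%%%%%%%%%%%%%+++=......................
227 ======+++==+%%%+++++==%%%%%%%%%%%%%%%%%%%%%%%%%%%%%%%%%%%%%%%%%%%%%%%++++++++++++=.............
230 ====++========++++++++%%%%%%%++%%%%%%%%%%%%%%%%%%%%%%%%%%%++++%%%%%%%++++++++++++++++++++++=...
```

The lid is shut again. The drift makes sense: as the ball spins in the pads, the lid's weight creeps it backward (-x) and down. So I'll start with the ball at the pads' +x side (TCP 6 mm behind it), deep, with a firmer 100 N grip, and move briskly.

```bash
python3 -m pendant '[{"dx":-6,"dy":0.3,"dz":1.5,"roll":0,"jaw":5},{"dx":-12,"dy":0.6,"dz":0,"roll":0,"jaw":5},{"dx":-18,"dy":0.9,"dz":-1,"roll":0,"jaw":5},{"dx":-20.4,"dy":0.97,"dz":-5,"roll":0,"jaw":5},{"dx":-20.4,"dy":0.97,"dz":-9,"roll":0,"jaw":5},{"dx":-20.4,"dy":0.97,"dz":-12.5,"roll":0,"jaw":5},{"dx":-20.4,"dy":0.97,"dz":-14.8,"roll":0,"jaw":5},{"dx":-20.4,"dy":0.97,"dz":-14.8,"roll":0,"jaw":5},{"dx":-20.4,"dy":0.97,"dz":-14.8,"roll":0,"jaw":0.5},{"dx":-20.4,"dy":0.97,"dz":-14.8,"roll":0,"jaw":0.5},{"dx":-20.4,"dy":0.97,"dz":-14.8,"roll":0,"jaw":0.5},{"dx":-20.4,"dy":0.97,"dz":-14.8,"roll":0,"jaw":0.5},{"dx":-20.4,"dy":0.97,"dz":-14.8,"roll":0,"jaw":0.5}]' 100
```

```text
time_s: 33.67
tcp_pos: [0.4683, 0.089, 0.0795]
ee_rot: [[0.999, -0.044, 0.002], [-0.044, -0.999, 0.0], [0.002, -0.0, -1.0]]
ft_force: [-3.6, -0.3, 6.7]
width: 0.0223
gripper_force: 97.4
```

```bash
python3 -m pendant '[{"dx":0.03,"dy":0,"dz":0.9,"roll":0,"jaw":0.5},{"dx":0.11,"dy":0,"dz":1.87,"roll":0,"jaw":0.5},{"dx":0.45,"dy":0,"dz":3.71,"roll":0,"jaw":0.5},{"dx":1.0,"dy":-0.05,"dz":5.5,"roll":0,"jaw":0.5},{"dx":1.76,"dy":-0.1,"dz":7.2,"roll":0,"jaw":0.5},{"dx":2.72,"dy":-0.13,"dz":8.8,"roll":0,"jaw":0.5},{"dx":3.87,"dy":-0.18,"dz":10.3,"roll":0,"jaw":0.5},{"dx":5.2,"dy":-0.24,"dz":11.6,"roll":0,"jaw":0.5},{"dx":5.2,"dy":-0.24,"dz":11.6,"roll":0,"jaw":0.5}]'
```

```text
time_s: 34.8
tcp_pos: [0.5202, 0.0864, 0.1954]
ee_rot: [[0.999, -0.044, 0.001], [-0.044, -0.999, -0.0], [0.001, 0.0, -1.0]]
ft_force: [-7.6, -3.7, 2.4]
width: 0.0213
gripper_force: 102.4
```

The force is small and the ball is toward the front edge, where an escape would leave the fingers pushing behind it. I'll go through to the stops in one motion with a slight +x lead.

```bash
python3 -m pendant '[{"dx":0.9,"dy":-0.05,"dz":0.6,"roll":0,"jaw":0.5},{"dx":1.75,"dy":-0.08,"dz":1.15,"roll":0,"jaw":0.5},{"dx":2.6,"dy":-0.12,"dz":1.65,"roll":0,"jaw":0.5},{"dx":3.4,"dy":-0.15,"dz":2.1,"roll":0,"jaw":0.5},{"dx":5.1,"dy":-0.22,"dz":2.85,"roll":0,"jaw":0.5},{"dx":6.9,"dy":-0.3,"dz":3.4,"roll":0,"jaw":0.5},{"dx":8.7,"dy":-0.38,"dz":3.75,"roll":0,"jaw":0.5},{"dx":10.6,"dy":-0.46,"dz":3.9,"roll":0,"jaw":0.5},{"dx":12.4,"dy":-0.55,"dz":3.8,"roll":0,"jaw":0.5},{"dx":14.2,"dy":-0.62,"dz":3.5,"roll":0,"jaw":0.5},{"dx":15,"dy":-0.66,"dz":3.4,"roll":0,"jaw":0.5},{"dx":15,"dy":-0.66,"dz":3.4,"roll":0,"jaw":0.5}]'
python3 - <<'E'
from h import *
a=cv2.imread("pics/scene0.png").max(2).astype(int);b=read_camera("scene");cv2.imwrite("pics/s_now.png",b);b=b.max(2).astype(int)
d=abs(a-b);print(d[214:226,311:323].mean(),d[200:222,275:315].mean())
E
```

```text
time_s: 36.3
tcp_pos: [0.6697, 0.08, 0.2277]
ee_rot: [[0.999, -0.044, -0.0], [-0.044, -0.999, 0.0], [-0.0, -0.0, -1.0]]
ft_force: [-0.3, -0.9, 0.1]
width: 0.0052
gripper_force: 0.0
10.75 43.07159090909091
```

The lid is shut again. This time I'll repeat the best run (x centred, deep, 60 N), with a wrist-image check of the ball in the pads at each stop so I can correct before it creeps out.

```bash
python3 -m pendant '[{"dx":-6,"dy":0.3,"dz":1.5,"roll":0,"jaw":5},{"dx":-12,"dy":0.6,"dz":0,"roll":0,"jaw":5},{"dx":-18,"dy":0.85,"dz":-1,"roll":0,"jaw":5},{"dx":-19.6,"dy":0.9,"dz":-5,"roll":0,"jaw":5},{"dx":-19.6,"dy":0.9,"dz":-9,"roll":0,"jaw":5},{"dx":-19.6,"dy":0.9,"dz":-12.5,"roll":0,"jaw":4},{"dx":-19.6,"dy":0.9,"dz":-15.1,"roll":0,"jaw":4},{"dx":-19.6,"dy":0.9,"dz":-15.1,"roll":0,"jaw":4},{"dx":-19.6,"dy":0.9,"dz":-15.1,"roll":0,"jaw":0.5},{"dx":-19.6,"dy":0.9,"dz":-15.1,"roll":0,"jaw":0.5},{"dx":-19.6,"dy":0.9,"dz":-15.1,"roll":0,"jaw":0.5},{"dx":-19.6,"dy":0.9,"dz":-15.1,"roll":0,"jaw":0.5}]' 60
cat > a.py <<'E'
from h import *
import sys
s=get_state();im=read_camera("wrist");cv2.imwrite("pics/"+sys.argv[1],im);g=im.max(2)
print(s["time_s"],np.round(s["tcp_pos"],4),np.round(s["ft_force"],1),round(s["width"],4),round(s["gripper_force"],1))
for r in range(236,340,4): print(r,"".join("#@%+=-. "[min(7,int(v)//28)] for v in g[r,255:377:2]))
E
python3 a.py x0.png
python3 -m pendant '[{"dx":0.03,"dy":0,"dz":0.9,"roll":0,"jaw":0.5},{"dx":0.11,"dy":0,"dz":1.87,"roll":0,"jaw":0.5},{"dx":0.45,"dy":0,"dz":3.71,"roll":0,"jaw":0.5},{"dx":1.0,"dy":-0.05,"dz":5.5,"roll":0,"jaw":0.5},{"dx":1.76,"dy":-0.1,"dz":7.2,"roll":0,"jaw":0.5},{"dx":2.72,"dy":-0.13,"dz":8.8,"roll":0,"jaw":0.5},{"dx":3.87,"dy":-0.18,"dz":10.3,"roll":0,"jaw":0.5},{"dx":3.87,"dy":-0.18,"dz":10.3,"roll":0,"jaw":0.5}]'
python3 a.py x1.png
```

```text
time_s: 37.85
tcp_pos: [0.4739, 0.0888, 0.0783]
ee_rot: [[0.999, -0.044, 0.001], [-0.044, -0.999, -0.0], [0.001, 0.0, -1.0]]
ft_force: [-4.6, -2.9, 2.8]
width: 0.0233
gripper_force: 58.6
37.85 [0.4739 0.0888 0.0783] [-4.6 -2.9  2.8] 0.0233 58.6
236 +=++++++++++++++++++++++++===========++++++++++++++++++++++++
240 ++++++++++++++++++++++++++==========+++++++++++++++++========
244 =+=++++=+%%%%%%@@=++++++++==========++++++++%@@+%%%%%..--.-..
248 ++++++=+%%%%%%@@@=++++++++==========++++++++@@@%%%%%%=..-.-..
252 ++=====%%%%%%%@@@=++....++==========++......@@@@%%%%%%-.....-
256 +@@@@@%%%%%%%@@@@.......++==========++......#@@@%%%%%%%@@@@@=
260 @@@@@@+%%%%%%@@@@ ......++==========++......#@@@@%%%%%%%@@@@@
264 @@@@@%%%%%%%@@@@@ ....%@++==========++#-....#@@@@+%%%%%%@@@@@
268 @@@@%%%%%%%%@@@@@..+@@@@%===========+%@@@@-.#@@@@@%%%%%%%@@@@
272 @@@@%%%%%%%@@@@@@%@@@@@@@@@@@%%%%@@@@@@@@@@@@@@@@@+%%%%%%%@@@
276 @@@%%%%%%%%@@@@@@@@@@@@@@@@@@@@@@@@@@@@@@@@@@@@@@@%%%%%%%%@@@
280 @@%+%%%%%%@@@@@@@@@@@@@@@@@@@@@@@@@@@@@@@@@@@@@@@@@%%%%%%%%@@
284 @@@@@@%===@@@@@@@@@@@@@@@@@@@@@@@@@@@@@@@@@@@@@@@@@===+@@@@
[... 2122 characters left out ...]
@@@@@@@@@@@@@@@@@@@@@@@@@@@@@@@@@@@@@@@@
300 @@@@@@@@@@@@@@@@@@@@@@@@@@@@@@@@@@@@@@@@@@@@@@@@@@@@@@@@@@@@@
304 @@@@@@@@@@@@@@@@@@@@@@@@@@@@@@@@@@@@@@@@@@@@@@@@@@@@@@@@@@@@@
308 @@@@@@@@@@@@@@@@@@@@@@@@@@@@@@@@@@@@@@@@@@@@@@@@@@@@@@@@@@@@@
312 @@@@@@@@@@@@@@@@@@@@@@@@@@@@@@@@@@@@@@@@@@@@@@@@@@@@@@@@@@@@@
316 @@@@@@@@@@@@@@@@@@@@@@@@@@@@@@@@@@@@@@@@@@@@@@@@@@@@@@@@@@@@@
320 @@@@@@@@@@@@@@@ -#@@@@@@@@@@@@@@@@@@@@@@@@@@@-%@@@@@@@@@@@@@@
324 @@@@@@@@@@@@@@+   %@@@@@@@@@@@@@@@@@@@@@@@#+===#@@@@@@@@@@@@@
328 @@@@@@@@@@@@@@-     +#@@@@@@@@@@@@@@@@@@#+=====#@@@@@@@@@@@@@
332 @@@@@@@@@@@@@#   .  .  -%#@@@@@@@@@#@%+========#@@%@@@@@@@@@@
336 @@@@@@@@@@%@@%  ........+======================%@@=#@@@@@@@@@
```

The pixel maps show the ball centred in the pads (rows about 265-332) at both stops, with no drift so far. Next stop is at about 1.08 rad.

```bash
python3 -m pendant '[{"dx":0.65,"dy":-0.03,"dz":0.68,"roll":0,"jaw":0.5},{"dx":1.32,"dy":-0.1,"dz":1.33,"roll":0,"jaw":0.5},{"dx":2.04,"dy":-0.13,"dz":1.93,"roll":0,"jaw":0.5},{"dx":2.78,"dy":-0.17,"dz":2.49,"roll":0,"jaw":0.5},{"dx":3.56,"dy":-0.2,"dz":3.0,"roll":0,"jaw":0.5},{"dx":4.38,"dy":-0.24,"dz":3.47,"roll":0,"jaw":0.5},{"dx":4.38,"dy":-0.24,"dz":3.47,"roll":0,"jaw":0.5}]'
python3 a.py x2.png
```

```text
time_s: 39.83
tcp_pos: [0.5568, 0.0845, 0.2147]
ee_rot: [[0.999, -0.044, -0.0], [-0.044, -0.999, -0.001], [-0.0, 0.001, -1.0]]
ft_force: [0.3, -5.7, -6.5]
width: 0.023
gripper_force: 59.8
39.825 [0.5568 0.0845 0.2147] [ 0.3 -5.7 -6.5] 0.023 59.8
236 -----------------============================----------------
240 ++%%%%%%%%%%+++%%--........-+=====-........--++++++++++++++==
244 ++++++++++++++%@@==------=+========+--------%@%+++++++++%%%++
248 ++++++++++++++@@@==------++========++------=@@@++++++=-------
252 ++++++++++++++@@@--======++========++=======@@@@++++++-------
256 +%%%%@%++++++@@@@=======-++========++=======@@@@+++++++@@@@@+
260 %%%%%%+++++++@@@@+=======++=+======++=======@@@@%++++++%@@@@@
264 %%%%@+++++++@@@@@+=======++========++=======@@@@@+++++++@@@@@
268 %%@@%+++++++@@@@@+=======++++======++=======@@@@@%+++++++@@@@
272 %%@%+++++++@@@@@@+=======+=+++%%++==+=======@@@@@@+++++++@@@@
276 %%@%+++++++@@@@@@+====+@@@@@@@@@@@@@@@@+====@@@@@@%+++++++@@@
280 %%%+++++++%@@@@@@+-=@@@@@@@@@@@@@@@@@@@@@%==@@@@@@@+%+++++%@@
284 @@@@@@%===%%@@@@@+@@@@@@@@@@@@@@@@@@@@@@@@@@@@@@@@@====@@@
[... 161 characters left out ...]
@@@@@@@@@@@@@@@@@@@@@@@@@@@@@@@@@@@@@@@@
300 @@@@@@@@@@@@@@@@@@@@@@@@@@@@@@@@@@@@@@@@@@@@@@@@@@@@@@@@@@@@@
304 @@@@@@@@@@@@@@@@@@@@@@@@@@@@@@@@@@@@@@@@@@@@@@@@@@@@@@@@@@@@@
308 @@@@@@@@@@@@@@@@@@@@@@@@@@@@@@@@@@@@@@@@@@@@@@@@@@@@@@@@@@@@@
312 @@@@@@@@@@@@@@@@@@@@@@@@@@@@@@@@@@@@@@@@@@@@@@@@@@@@@@@@@@@@@
316 @@@@@@@@@@@@@@@@@@@@@@@@@@@@@@@@@@@@@@@@@@@@@@@@@@@@@@@@@@@@@
320 @@@@@@@@@@@@@@@@@@@@@@@@@@@@@@@@@@@@@@@@@@@@@@@@@@@@@@@@@@@@@
324 @@@@@@@@@@@@@@%#@@@@@@@@@@@@@@@@@@@@@@@@@@@@@@%@@@@@@@@@@@@@@
328 @@@@@@@@@@@@@@- #@@@@@@@@@@@@@@@@@@@@@@@@@@@#+=#@@@@@@@@@@@@@
332 @@@@@@@@@@@@@@   -@@@@@@@@@@@@@@@@@@@@@@@@@@==-#@@%@@@@@@@@@@
336 @@@@@@@@@@+@@%     +#@@@@@@@@@@@@@@@@@@@@@=====%@@-@@@@@@@@@@
```

The ball has drifted about 10 rows (about 4-6 mm) backward by 1.08 rad. That looks like time-dependent creep, so the rest should be quick, with grip at max.

```bash
python3 -m pendant '[{"dx":1.8,"dy":-0.08,"dz":0.75,"roll":0,"jaw":0.5},{"dx":4.7,"dy":-0.2,"dz":1.5,"roll":0,"jaw":0.5},{"dx":8.2,"dy":-0.36,"dz":1.75,"roll":0,"jaw":0.5},{"dx":11.2,"dy":-0.5,"dz":1.25,"roll":0,"jaw":0.5},{"dx":12,"dy":-0.53,"dz":1,"roll":0,"jaw":0.5}]' 90; python3 a.py x3.png;  python3 - <<'E'
from h import *
a=cv2.imread("pics/scene0.png").max(2).astype(int);b=read_camera("scene");cv2.imwrite("pics/s_now.png",b);b=b.max(2).astype(int)
d=abs(a-b);print(d[214:226,311:323].mean(),d[200:222,275:315].mean())
for r in range(140,232,4): print(r,"".join("#@%+=-. "[min(7,v//32)] for v in b[r,250:345]))
E
```

```text
time_s: 40.5
tcp_pos: [0.6776, 0.0796, 0.2243]
ee_rot: [[0.999, -0.044, 0.0], [-0.044, -0.999, 0.0], [-0.0, -0.0, -1.0]]
ft_force: [-0.1, -0.4, 0.1]
width: 0.0051
gripper_force: 0.0
40.5 [0.6776 0.0796 0.2243] [-0.1 -0.4  0.1] 0.0051 0.0
236 .%%%%%%%%%%%%%%+===============================+%%%%%@%%%%%%%
240  %%%%%%%%%%%%%%+++=+++++++=====================+%%%%%@%%%%%%%
244  %%%%%%%%%%+++%%%%%%++++++@@%%%%%%@%++++++%%%%%%%%%%%%%%%%%%%
248 .=%%%%%%+====..----++++++%@@%%%%%%@@+++++%.----------=+%%%%%%
252 ---=++=------      %+++++%@+.....-@@++++++.             .--=-
256 ====++=-----%@@@@@%++++++@@+     .@@+++++++@@@@@%        --  
260 ====++=-=-%%%%%%%@+++++++@@%-----=@@%++++++@@@@@@@@      --==
264 -----++---@%%%%%@@+++++++@@+     .@@%++++++%%%%%%%@=    ==   
268 =----++--@%%@%@@@%+++++++@@+     .@@%+++++++@@@@@@@@    -=   
272 =-------=@%@%@@%@++++++++@@+     .@@%+++++++@%@%%@@@=        
276 --------@%%@@@@@@+++++++%@@+     .@@%+++++++%%%%%@%%@        
280  -------@@%%@@@@%+++++++%@@+     .@@@++++++++%%%@%@%@=       
284 .=====%@%@@@@@@@@@@@@+==%%%+.....-@%%===@@%@@@@%%@@%%@+......
288 
[... 2491 characters left out ...]

204    =++= .=%%%%%=...-===-          --     ==========================%%%%%%%%%%%%%%=.=%%++%%=....
208 +=..  ..-+%%%%%++-   --=---==+====-  =====================+========+=--+%%%%%%+++=.=%%%%%+-....
212  .-=- .===%%%%%%%%%%%%++-      ---==============-====+========+%%%++%%%%%%%%%++=...=%%%%%+-....
216 ..-=======%%%%%%%%%%%%%%%%%%%++=.        -    ===-=========+===+%@@@@%++%%+===+=++...=+=.......
220 ==========+%%%%%%++++%%%%%%%%%%%%%%%%++--==.      .++%%%%%%%%%%@@@@@@@%+.......................
224 ==========+%%%%%%++++%%%%%%%%%%%%%%%%%%%%%%%+++%%+%%%%%%%%%%%%%%%%%%%+++=......................
228 =====+=++++++++++++=-=%%%%%%%%%%%%%%%%%%%%%%%%%%%%%%%%%%%%%%++%%%%%%%++++++++++++++++=.........
```

It escaped backward again: the pads give no positive hold along x. New idea: lift as before to about 0.84 rad, which has been reliable. Then roll the gripper about 26° in place, so the slanted pads trap the ball along x (the lid holds it in y), and swing on.

```bash
python3 -m pendant '[{"dx":-6,"dy":0.3,"dz":1.5,"roll":0,"jaw":5},{"dx":-12,"dy":0.6,"dz":0,"roll":0,"jaw":5},{"dx":-18,"dy":0.85,"dz":-1,"roll":0,"jaw":5},{"dx":-20.3,"dy":0.9,"dz":-5,"roll":0,"jaw":5},{"dx":-20.3,"dy":0.9,"dz":-9,"roll":0,"jaw":5},{"dx":-20.3,"dy":0.9,"dz":-12.5,"roll":0,"jaw":4},{"dx":-20.3,"dy":0.9,"dz":-14.7,"roll":0,"jaw":4},{"dx":-20.3,"dy":0.9,"dz":-14.7,"roll":0,"jaw":0.5},{"dx":-20.3,"dy":0.9,"dz":-14.7,"roll":0,"jaw":0.5},{"dx":-20.3,"dy":0.9,"dz":-14.7,"roll":0,"jaw":0.5},{"dx":-20.3,"dy":0.9,"dz":-14.7,"roll":0,"jaw":0.5}]' 60
python3 -m pendant '[{"dx":0.03,"dy":0,"dz":0.9,"roll":0,"jaw":0.5},{"dx":0.11,"dy":0,"dz":1.87,"roll":0,"jaw":0.5},{"dx":0.45,"dy":0,"dz":3.71,"roll":0,"jaw":0.5},{"dx":1.0,"dy":-0.05,"dz":5.5,"roll":0,"jaw":0.5},{"dx":1.76,"dy":-0.1,"dz":7.2,"roll":0,"jaw":0.5},{"dx":2.72,"dy":-0.13,"dz":8.8,"roll":0,"jaw":0.5},{"dx":3.87,"dy":-0.18,"dz":10.3,"roll":0,"jaw":0.5},{"dx":4.5,"dy":-0.22,"dz":11,"roll":0,"jaw":0.5},{"dx":4.5,"dy":-0.22,"dz":11,"roll":0,"jaw":0.5}]'
```

```text
time_s: 41.98
tcp_pos: [0.4718, 0.0888, 0.0782]
ee_rot: [[0.999, -0.044, -0.002], [-0.044, -0.999, 0.001], [-0.002, -0.0, -1.0]]
ft_force: [-12.8, 2.8, -2.8]
width: 0.0233
gripper_force: 58.8
time_s: 43.1
tcp_pos: [0.5184, 0.0863, 0.1893]
ee_rot: [[0.999, -0.044, 0.001], [-0.044, -0.999, 0.0], [0.001, -0.0, -1.0]]
ft_force: [-10.6, 1.1, 7.1]
width: 0.0228
gripper_force: 59.8
```

```bash
python3 -m pendant '[{"dx":0,"dy":0,"dz":0,"roll":0.15,"jaw":0.5},{"dx":0,"dy":0,"dz":0,"roll":0.3,"jaw":0.5},{"dx":0,"dy":0,"dz":0,"roll":0.45,"jaw":0.5},{"dx":0,"dy":0,"dz":0,"roll":0.45,"jaw":0.5}]'; python3 a.py x4.png
```

```text
time_s: 43.6
tcp_pos: [0.5175, 0.086, 0.1891]
ee_rot: [[0.918, 0.397, -0.001], [0.397, -0.918, -0.001], [-0.001, 0.0, -1.0]]
ft_force: [-15.6, -3.5, 13.5]
width: 0.0233
gripper_force: 62.5
43.6 [0.5175 0.086  0.1891] [-15.6  -3.5  13.5] 0.0233 62.5
236 =====-...........................++++========+=========++++++
240 =====-..-.......................-+++=========+....-+=+%++++++
244 =====-. -%++%+%@%...............+++=========+@@%%%%%+====+%++
248 ========++++++@@@..............++++=========+@@%++++++=======
252 =======++++++%@@@=.=--........=+++=========+@@@@++++++=======
256 =%%%%%%++++++@@@@-=======-=%@@@@@@%+======+-#@@@++++++%@@@@@+
260 %%%%%%+++++++@@@@====+@@@@@@@@@@@@@@@@@%==+.@@@@%+%+%++%@@@@@
264 %%%%%+++++++@@@@@==@@@@@@@@@@@@@@@@@@@@@@@=.#@@@@++%+%%+@@@@@
268 %%%%%++++++%@@@@@@@@@@@@@@@@@@@@@@@@@@@@@@@@@@@@@%%%+%%%%@@@@
272 %%@%+++++++@@@@@@@@@@@@@@@@@@@@@@@@@@@@@@@@@@@@@@@+%%%%%+@@@@
276 @@@%++++++%@@@@@@@@@@@@@@@@@@@@@@@@@@@@@@@@@@@@@@@%%%%%%%%@@@
280 %@%++%%%%%%@@@@@@@@@@@@@@@@@@@@@@@@@@@@@@@@@@@@@@@@+%%%%%+%@@
284 @@@@@@%===%@@@@@@@@@@@@@@@@@@@@@@@@@@@@@@@@@@@@@@@@===+
[... 164 characters left out ...]
@@@@@@@@@@@@@@@@@@@@@@@@@@@@@@@@@@@@@@@@
300 @@@@@@@@@@@@@@@@@@@@@@@@@@@@@@@@@@@@@@@@@@@@@@@@@@@@@@@@@@@@@
304 @@@@@@@@@@@@@@@@@@@@@@@@@@@@@@@@@@@@@@@@@@@@@@@@@@@@@@@@@@@@@
308 @@@@@@@@@@@@@@@@@@@@@@@@@@@@@@@@@@@@@@@@@@@@@@@@@@@@@@@@@@@@@
312 @@@@@@@@@@@@@@@@@@@@@@@@@@@@@@@@@@@@@@@@@@@@@%@@@@@@@@@@@@@@@
316 @@@@@@@@@@@@@@@==@@@@@@@@@@@@@@@@@@@@@@@@@@@==#@@@@@@@@@@@@@@
320 @@@@@@@@@@@@@@@====%@@@@@@@@@@@@@@@@@@@@@%==..@@@@@@@@@@@@@@@
324 @@@@@@@@@@@@@@@=======%#@@@@@@@@@@@@@@@+=== ...@@@@@@@@@@@@@@
328 @@@@@@@@@@@@@@%===========++++%%%++======== .. #@@@@@@@@@@@@@
332 @@@@@@@@@@@@@@============================.... #@@%@@@@@@@@@@
336 @@@@@@@@@@%@@@============================ .   +@@=@@@@@@@@@@
```

The rolled gripper still holds the ball well (rows 256-328). Continuing the arc.

```bash
python3 -m pendant '[{"dx":1.1,"dy":-0.05,"dz":1.1,"roll":0.45,"jaw":0.5},{"dx":2.35,"dy":-0.1,"dz":2.05,"roll":0.45,"jaw":0.5},{"dx":3.7,"dy":-0.17,"dz":2.85,"roll":0.45,"jaw":0.5},{"dx":3.7,"dy":-0.17,"dz":2.85,"roll":0.45,"jaw":0.5}]'; python3 a.py x5.png
```

```text
time_s: 44.15
tcp_pos: [0.5561, 0.0853, 0.218]
ee_rot: [[0.654, 0.756, 0.002], [0.756, -0.654, 0.001], [0.003, 0.001, -1.0]]
ft_force: [-4.0, 7.3, 6.4]
width: 0.0235
gripper_force: 61.1
44.15 [0.5561 0.0853 0.218 ] [-4.   7.3  6.4] 0.0235 61.1
236 ====....-=-----=+%%=        =-.---=----------================
240 ======....-------=%%=             -=--+++++++++==============
244 ========++++++%@%-==%%             .-++++++=+@%++++++========
248 ========++++++@@@---=+%%            ++++++==+@@+++++++=======
252 =======+++++++@@@-----=%%%         +++++=++==@@%++++++=======
256 +@@@@@%++++++@@@@-------=%%%++=%@%+++++==+===@@@+++++++@@@@@+
260 @@@@@@+++++++@@@@+.=---==%@@@@@@@@@@%+=++====@@@%++++++%@@@@@
264 @@@@@+++++++@@@@@+==-%@@@@@@@@@@@@@@@@@@+===+@@@@+++++++@@@@@
268 @@@@%+++++++@@@@@+%@@@@@@@@@@@@@@@@@@@@@@@%=@@@@@%+++++++@@@@
272 @@@@+++++++@@@@@@@@@@@@@@@@@@@@@@@@@@@@@@@@@@@@@@@+++++++@@@@
276 @@@%+++++++@@@@@@@@@@@@@@@@@@@@@@@@@@@@@@@@@@@@@@@%+++++++@@@
280 @@@++%++%+%@@@@@@@@@@@@@@@@@@@@@@@@@@@@@@@@@@@@@@@@++%%+++%@@
284 @@@@@@%===%@@@@@@@@@@@@@@@@@@@@@@@@@@@@@@@@@@@@@@@@===+@@@@@
[... 159 characters left out ...]
@@@@@@@@@@@@@@@@@@@@@@@@@@@@@@@@@@@@@@@@
300 @@@@@@@@@@@@@@@@@@@@@@@@@@@@@@@@@@@@@@@@@@@@@@@@@@@@@@@@@@@@@
304 @@@@@@@@@@@@@@@@@@@@@@@@@@@@@@@@@@@@@@@@@@@@@@@@@@@@@@@@@@@@@
308 @@@@@@@@@@@@@@@@@@@@@@@@@@@@@@@@@@@@@@@@@@@@@@@@@@@@@@@@@@@@@
312 @@@@@@@@@@@@@@@@@@@@@@@@@@@@@@@@@@@@@@@@@@@@@@@@@@@@@@@@@@@@@
316 @@@@@@@@@@@@@@@.-@@@@@@@@@@@@@@@@@@@@@@@@@@@+.#@@@@@@@@@@@@@@
320 @@@@@@@@@@@@@@@   %@@@@@@@@@@@@@@@@@@@@@@@+...@@@@@@@@@@@@@@@
324 @@@@@@@@@@@@@@+     +@@@@@@@@@@@@@@@@@@@+.....-@@@@@@@@@@@@@@
328 @@@@@@@@@@@@@@-        .=@@@@@@@@@@@+-.........@%@@@@@@@@@@@@
332 @@@@@@@@@@%@@@                .................#@@%@@@@@@@@@@
336 @@@@@@@@@@+@@%                  ...............+@@=@@@@@@@@@@
```

The roll added up to about 0.9 rad because it counts from each call's start, but the ball is firmly in the pads and even better trapped along x. I'll keep that roll and go on.

```bash
python3 -m pendant '[{"dx":1.4,"dy":-0.06,"dz":0.66,"roll":0,"jaw":0.5},{"dx":2.85,"dy":-0.12,"dz":1.18,"roll":0,"jaw":0.5},{"dx":4.4,"dy":-0.19,"dz":1.56,"roll":0,"jaw":0.5},{"dx":4.4,"dy":-0.19,"dz":1.56,"roll":0,"jaw":0.5}]'
```

```text
time_s: 44.7
tcp_pos: [0.6005, 0.0826, 0.2334]
ee_rot: [[0.656, 0.755, 0.003], [0.755, -0.656, 0.0], [0.002, 0.002, -1.0]]
ft_force: [-0.8, 1.2, 8.1]
width: 0.0236
gripper_force: 61.8
```

Still held at about 1.38 rad with small forces. Finishing the swing.

```bash
python3 -m pendant '[{"dx":1.55,"dy":-0.07,"dz":0.22,"roll":0,"jaw":0.5},{"dx":3.1,"dy":-0.13,"dz":0.28,"roll":0,"jaw":0.5},{"dx":4.7,"dy":-0.2,"dz":0.2,"roll":0,"jaw":0.5},{"dx":6.2,"dy":-0.27,"dz":0,"roll":0,"jaw":0.5},{"dx":6.8,"dy":-0.3,"dz":-0.15,"roll":0,"jaw":0.5},{"dx":6.8,"dy":-0.3,"dz":-0.15,"roll":0,"jaw":0.5}]'
```

```text
time_s: 45.45
tcp_pos: [0.6683, 0.0798, 0.2302]
ee_rot: [[0.655, 0.755, 0.002], [0.755, -0.655, 0.0], [0.001, 0.001, -1.0]]
ft_force: [3.1, 5.4, 3.9]
width: 0.0235
gripper_force: 62.8
```

The lid is at about 1.82 rad and held. Now release, lift and move over the catch's red ball. First I'll refine its position from the earlier wrist picture.

```bash
python3 - <<'E'
from h import *
z=dict(np.load("pics/w2.png.npz"));print(onz("wrist",(532,43),.165,z).round(4))
im=cv2.imread("pics/w2.png").astype(int);m=((im[...,2]>120)&(im[...,1]<60)&(im[...,0]<60)).astype(np.uint8);m[:,560:]=0
ys,xs=np.nonzero(m);print(xs.mean(),ys.mean(),xs.min(),xs.max(),ys.min(),ys.max())
E
python3 -m pendant '[{"dx":0,"dy":0,"dz":0,"roll":0,"jaw":4.5},{"dx":0,"dy":0,"dz":0,"roll":0,"jaw":4.5},{"dx":0,"dy":0,"dz":2,"roll":0,"jaw":4.5},{"dx":0,"dy":0,"dz":5,"roll":0,"jaw":4.5},{"dx":0,"dy":0,"dz":9,"roll":0.15,"jaw":4.5},{"dx":-3,"dy":-3,"dz":9,"roll":0.3,"jaw":4},{"dx":-7,"dy":-7,"dz":9,"roll":0.45,"jaw":4},{"dx":-10.4,"dy":-11.1,"dz":9,"roll":0.6,"jaw":4},{"dx":-10.4,"dy":-11.1,"dz":6,"roll":0.67,"jaw":4},{"dx":-10.4,"dy":-11.1,"dz":2,"roll":0.67,"jaw":4},{"dx":-10.4,"dy":-11.1,"dz":2,"roll":0.67,"jaw":4}]'
python3 - <<'E'
from h import *
a=cv2.imread("pics/scene0.png").max(2).astype(int);b=read_camera("scene");cv2.imwrite("pics/s_now.png",b);b=b.max(2).astype(int)
d=abs(a-b);print(d[214:226,311:323].mean(),d[200:222,275:315].mean())
p=camera_params("wrist");im=read_camera("wrist");cv2.imwrite("pics/x6.png",im);im=im.astype(int)
m=((im[...,2]>110)&(im[...,1]<60)&(im[...,0]<60)).astype(np.uint8)
n,l,st,c=cv2.connectedComponentsWithStats(m)
for i in range(1,n):
    if st[i,4]>60: print("red",st[i],c[i].round(1),onz("wrist",c[i],.165,p).round(4))
q=p["K"]@(np.array(p["rotation"]).T@(np.array([.5641,-.0308,.165])-p["eye"]));print("exp",q[:2]/q[2])
E
```

```text
[ 0.5655 -0.0332  0.165 ]
536.7666666666667 42.213541666666664 519 559 25 59
time_s: 46.82
tcp_pos: [0.5623, -0.0314, 0.2489]
ee_rot: [[0.045, 0.999, -0.003], [0.999, -0.045, 0.0], [0.0, -0.003, -1.0]]
ft_force: [0.4, -0.7, -0.3]
width: 0.0399
gripper_force: 0.0
31.77777777777778 45.30340909090909
red [306 189  23  23 414] [317.  200.2] [ 0.5653 -0.0325  0.165 ]
red [313 219   8  39 304] [316.6 237.9] [ 0.5637 -0.0614  0.165 ]
exp [315.2163164  197.95147697]
```

Run:
```python
import cv2
a=cv2.imread("pics/scene0.png").max(2);b=cv2.imread("pics/s_now.png").max(2)
print(a[216:224:2,313:322:2],b[216:224:2,313:322:2])
for r in range(150,232,4): print(r,"".join("#@%+=-. "[min(7,v//32)] for v in b[r,250:345]))
```

```text
[[158  62  61  80  97]
 [ 73  62  74  61 129]
 [ 56  59  60  58 115]
 [ 61  56  57  70 190]] [[ 80  79  78 120  91]
 [ 80  77  79 129 119]
 [ 81  84 238 200 190]
 [ 78  79  90 199 199]]
150 ................-.=++++++++++%%%%%%%%%++++================+%%+=======++%@@@@%++++++++++++===+==
154       ......%@@@@@@@=.....=+++++++++++@%++++++=+=====================+++%%+++++%%%@@@@@@%%++++=
158 .............-%%@@%=  .....  ......   .=%@%%@@@@%%+++====================++==+++++++++++++%%%%%
162 ...........     .+++- .   -=-----.....==+++++++%%@@@@@@@@%%%%+++==+%@@@@@@%=+++++++++++++=-===+
166 ===++++++++++++=========--===--=--......=+++++++++++++++++++%%@@@@@@@@@@@@@%++++++++%%%%%=.....
170 ==+++++===. .=-=----.   .--===--==-.......   .===++++++++++++++++++++%@@@@%+++++%%%%= .+%%%+-..
174 +++++++=========-=---.......-==--==-...................-=-.===+++++++=++++=+++++=+++++%%=   ...
178 .++++++=======-=-=-.... ........--==--.   ........=-............====-..=+++++++++%%%%%%%=......
182 ===++++++====------............--=-==--....--=..................-++++++++++=....-=%%%%%+.....-=
186    .======
[... 485 characters left out ...]

206 .++=.   .+%%%%%+==--=====+%+===%+=.         -=-==-.     .=+%=--==+%%+++%%%%%%%%++++=%%%%%%-....
210 .....-=. .%%%%%+..+%%====+%+.         -++===-   ....----.     ====%+%%%%%%%%%%+++=+%%%%%%%-....
214 -=-...   .=%%%%%%%%%%%%%%%===-.       -=.              .-===+%%%%%%%%%%%%%%%+-..=..=%%%%%++++++
218 ....  .  .-%%%%%-..-%%%%%%%%%%%%%+===-.            -===+%%%%%%%%%%%%%==++++%%%%+...............
222 ....    ...+%%%%%++++%%%%%%%%%%%%%%%%%%%%+----====%%%%%%%%%%%%%%%%%%+......-=...............-++
226    .......-%%%%%%++++%%%%%%%%%%%%%%%%%%%%%%%%%%%+=%%%%%%%%%%%%%%%%%%+..................-+++++++
230 ....==-.....-=++++++++%%%%%%%++%%%%%%%%%%%%%%%%%%%%%%%%%%%++++%%%%%%%+++++=.......-++++++++++++
```

The pixel map shows the lid standing open: its knob is at about (265,155), the white plaster face is visible in the case, and nothing is at the shut-knob spot. Next I'll grip the catch's red ball.

```bash
python3 -m pendant '[{"dx":0.13,"dy":-0.15,"dz":-4,"roll":0,"jaw":4},{"dx":0.13,"dy":-0.15,"dz":-8,"roll":0,"jaw":4},{"dx":0.13,"dy":-0.15,"dz":-11,"roll":0,"jaw":4},{"dx":0.13,"dy":-0.15,"dz":-12.4,"roll":0,"jaw":4},{"dx":0.13,"dy":-0.15,"dz":-12.4,"roll":0,"jaw":0.5},{"dx":0.13,"dy":-0.15,"dz":-12.4,"roll":0,"jaw":0.5},{"dx":0.13,"dy":-0.15,"dz":-12.4,"roll":0,"jaw":0.5},{"dx":0.13,"dy":-0.15,"dz":-12.4,"roll":0,"jaw":0.5},{"dx":0.13,"dy":-0.15,"dz":-12.4,"roll":0,"jaw":0.5}]' 40
```

```text
time_s: 48.05
tcp_pos: [0.5644, -0.0328, 0.1277]
ee_rot: [[0.045, 0.999, -0.0], [0.999, -0.045, -0.0], [-0.0, -0.0, -1.0]]
ft_force: [-7.8, 0.5, 0.3]
width: 0.0154
gripper_force: 38.9
```

```bash
python3 -m pendant '[{"dx":0,"dy":-0.3,"dz":1.3,"roll":0,"jaw":0.5},{"dx":-0.03,"dy":-0.75,"dz":2.6,"roll":0,"jaw":0.5},{"dx":-0.07,"dy":-1.56,"dz":4.1,"roll":0,"jaw":0.5},{"dx":-0.11,"dy":-2.6,"dz":5.5,"roll":0,"jaw":0.5},{"dx":-0.17,"dy":-3.8,"dz":6.8,"roll":0,"jaw":0.5},{"dx":-0.23,"dy":-5.2,"dz":7.85,"roll":0,"jaw":0.5},{"dx":-0.3,"dy":-6.75,"dz":8.7,"roll":0,"jaw":0.5},{"dx":-0.37,"dy":-8.4,"dz":9.27,"roll":0,"jaw":0.5},{"dx":-0.45,"dy":-10.1,"dz":9.6,"roll":0,"jaw":0.5},{"dx":-0.52,"dy":-11.9,"dz":9.7,"roll":0,"jaw":0.5}]'
```

```text
time_s: 49.3
tcp_pos: [0.5584, -0.1523, 0.2247]
ee_rot: [[0.045, 0.999, -0.001], [0.999, -0.045, -0.0], [-0.0, -0.001, -1.0]]
ft_force: [0.7, 0.2, -1.7]
width: 0.0093
gripper_force: 0.0
```

```bash
cat > red.py <<'E'
from h import *
def comps(n):
    im=read_camera(n);cv2.imwrite(f"pics/r_{n}.png",im);h=cv2.cvtColor(im,cv2.COLOR_BGR2HSV)
    m=(((h[...,0]<6)|(h[...,0]>174))&(h[...,1]>180)&(h[...,2]>70)).astype(np.uint8)
    k,l,st,c=cv2.connectedComponentsWithStats(m);p=camera_params(n)
    lo,hi={"scene":((240,100),(400,260)),"top":((270,130),(420,240)),"wrist":((0,0),(640,400))}[n]
    print(n,[(st[i][:5].tolist(),c[i].round(1).tolist()) for i in range(1,k) if st[i,4]>2 and lo[0]<c[i][0]<hi[0] and lo[1]<c[i][1]<hi[1]])
    for a in (.172,.6,1,1.4,1.57,1.8,2.2,2.6,2.87):
        P=np.array([.5653,-.0325,.165])+np.r_[(np.array([.0443,.999])*(.117*np.cos(a)-.1153)),.117*np.sin(a)-.02]
        q=p["K"]@(np.array(p["rotation"]).T@(P-p["eye"]));print(a,(q[:2]/q[2]).round(1),end=" ")
    print()
for n in("scene","top"): comps(n)
E
python3 red.py
```

```text
scene []
0.172 [315.8 179.6] 0.6 [319.4 164.9] 1 [326.  151.9] 1.4 [334.3 141.9] 1.57 [337.9 139.1] 1.8 [342.8 136.9] 2.2 [350.  137.3] 2.6 [354.8 142.7] 2.87 [356.5 148.6] 
top [([370, 175, 4, 4, 14], [371.7, 176.5])]
0.172 [341.4 179.1] 0.6 [347.7 177.2] 1 [358.7 176.1] 1.4 [372.9 176. ] 1.57 [379.2 176.3] 1.8 [387.6 176.9] 2.2 [400.1 178.6] 2.6 [408.2 180.8] 2.87 [410.5 182.3]
```

```bash
sed -i 's/^for n in("scene","top").*/for n in("wrist","top"): comps(n)/' red.py; python3 red.py
```

```text
wrist []
0.172 [313.2   3.3] 0.6 [313.  22.] 1 [313.   98.2] 1.4 [313.2 218.2] 1.57 [313.4 268.7] 1.8 [313.6 324.7] 2.2 [314.  376.3] 2.6 [314.2 378.1] 2.87 [314.3 362.4] 
top []
0.172 [341.4 179.1] 0.6 [347.7 177.2] 1 [358.7 176.1] 1.4 [372.9 176. ] 1.57 [379.2 176.3] 1.8 [387.6 176.9] 2.2 [400.1 178.6] 2.6 [408.2 180.8] 2.87 [410.5 182.3]
```

Run:
```python
import cv2,numpy as np
for f in("scene0","top0","r_scene","r_top","r_wrist"):
    h=cv2.cvtColor(cv2.imread(f"pics/{f}.png"),cv2.COLOR_BGR2HSV)
    for s,v in((180,70),(140,50)):
        m=(((h[...,0]<8)|(h[...,0]>172))&(h[...,1]>s)&(h[...,2]>v)).astype(np.uint8);k,l,st,c=cv2.connectedComponentsWithStats(m)
        print(f,s,[(st[i,4],c[i].round().tolist()) for i in range(1,k) if st[i,4]>3 and (f=="r_wrist" or 240<c[i][0]<420 and 100<c[i][1]<240)])
g=cv2.imread("pics/r_scene.png").max(2)
for r in range(110,200,3): print(r,"".join("#@%+=-. "[min(7,v//32)] for v in g[r,300:390]))
```

```text
scene0 180 [(np.int32(6), [324.0, 178.0]), (np.int32(11), [316.0, 179.0])]
scene0 140 [(np.int32(12), [323.0, 179.0]), (np.int32(18), [316.0, 180.0])]
top0 180 [(np.int32(14), [341.0, 180.0]), (np.int32(16), [351.0, 181.0])]
top0 140 [(np.int32(18), [341.0, 179.0]), (np.int32(20), [351.0, 181.0])]
r_scene 180 []
r_scene 140 [(np.int32(12), [336.0, 140.0])]
r_top 180 []
r_top 140 []
r_wrist 180 []
r_wrist 140 [(np.int32(10), [310.0, 160.0]), (np.int32(1161), [312.0, 180.0])]
110         .=============++++++%@@@@@@@@@@@@@@@@@@@@@%=     ....=+====-..                    
113     -+==++===+++=====++@@@%%@@@@@@@@@@@@@@@@@@@@@@%+...  -+++=-          ..-...           
116 ==++++++++++++++==-.   @@@%%%%@@@@@@@@@@@@@@@@@@@%%%=+++++++=-                       .-===
119 ====+++++++++++++=.     +@@@@@@@@@@@@@@@@@@@@@@@@@%++=++=.                                
122 -=====-          =-       @@%%+@@@@@@@@@@@@@@@@%- %%%%+++%=.-=====-.                   .=+
125                           -@@%=.@@@@@@@@@@@@@@@= +%@@@@%%-           .--=====--==-==-+++++
128                            .+@@@@@@@@@@@@@@@@@=
[... 1524 characters left out ...]
.=-  .==++++++%%%%%%%%%%%%%%%%%%+++++++
179 -....................-+==++++++%%%%%%+..........==.           .===+++++++++%%%%%%%%%%%%%%%
182 ......................=+==.....=%%%%%+.....-==-                        .====++++++++++%%%@
185 ................ .....-+==-...-+%%%%%+..-+-.                                     ====+++++
188 ....   .......-..-=+%=.=+==....+%%%%%%++==-.                                          ..++
191   ......-.......-%%%@@@%+===+++%%%%%%+==========.                               . ...=+-. 
194    .....-=+++=-=+%%%%%%%++=++%%%%%%%%%===-==========.                          ...==.     
197 -........-+++++++%%%%%++++=++%%%%%%%%%%%+====--======.                       ..==.   .
```

Run:
```python
from workcell import *
import cv2,numpy as np
s=get_state();print(s["time_s"],s["width"],s["gripper_force"],s["ft_force"])
im=cv2.imread("pics/r_wrist.png");h=cv2.cvtColor(im,cv2.COLOR_BGR2HSV)
m=((h[...,0]<8)|(h[...,0]>172))&(h[...,1]>140)&(h[...,2]>50);g=im.max(2)
for r in range(140,300,5): print(r,"".join("R" if m[r,c] else "#@%+=-. "[min(7,g[r,c]//28)] for c in range(255,377,2)))
```

```text
49.5 0.004847405771493439 0.0 [-0.08304044  0.01364252 -0.28678735]
140 .........................+======+========================..--
145 .........................+======+%%%%%%%%%%%%%%%%%%==========
150 ........................-+==++++++%%%%%%%%%%+--=%%%==========
155 ........................=======+++%%%%%%+%%%----%%%==========
160 ....................--..--RRRR-===R+++%%%%%%%%%%%%%==========
165 ..........-====------=====RRRRRRRRRRR++%%%+%%+%%%%+==========
170 ..........===========RRRRRRRRRRRRRRRR=++%%%%%+%%%%+==========
175 ..........=========RRRRRRRRRRRRRRRRRRRR++%%+----%%+==========
180 ..........=======RRRRRRRRRRRRRRRRRRRRRRR+%%%%%%%%%===========
185 .............-==-==RRRRRRRRRRRRRRRRRRRR++%+===+++++=+++++++==
190                  .--RRRRRRRRRRRRRRRRR==++%+============++====
195                  ...====RRRRRRRRR=R==++++%+============++====
200 ----=- .          ..==============++++++%%+============%+====
205 --------------..    ==============++++%%%%=============++====
210 ----------------==----==-..-.--===%%%%%%%%=============++====
215  --------------------------======-%%%%
[... 379 characters left out ...]
+++++%=      %%++++++.======---...++..-.
250                    ++++++%%+     .%%++++++.          ..++....
255              @%%%@%++++++%%+     .%%+++++++@@@@@=    ..++....
260           %%%%%%%%+++++++%%+     .%%+++++++%%%%%%%@  ..++....
265          .%%%%%%%%+++++++%%+     .%%%++++++%%%%%%%%+ ..++....
270          %%%%%%%%++++++++%%+     -%%%+++++++%%%%%%%%. .++-...
275         %%%%%%%%%+++++++%%%+     .%%%+++++++%%%%%%%%@ .++-...
280        .%%%%%%%%%+++++++%%%+     .@%%++++++++%%%%%%%%+.++-...
285      -@%%%%%%%%%%%%%%%=-%%%+     -%%%-=%@%%%%%%%%%@@@%@%+-. .
290    -%%%%%%%%%%%%%%%%%%%=+%%+     -@%%-@%%@%@%%%%%%%%%@%@@%   
295   -%%%%%%%%%%%%%%%%%%%%%%%%=      @%%@@@@@@@@@@@@@@@@@@@@@% .
```

The pixel map shows the ball has lagged out ahead of the fingers (row about 178) and the catch is falling back shut. I'll regrip with the same trick, slanted pads (roll 0.42) and deeper, so it can't lag out.

```bash
python3 -m pendant '[{"dx":0.2,"dy":3,"dz":1.5,"roll":0.1,"jaw":4},{"dx":0.4,"dy":7,"dz":1.5,"roll":0.25,"jaw":4},{"dx":0.65,"dy":11.95,"dz":0,"roll":0.42,"jaw":4},{"dx":0.65,"dy":11.95,"dz":-3,"roll":0.42,"jaw":4},{"dx":0.65,"dy":11.95,"dz":-3,"roll":0.42,"jaw":4}]'
python3 - <<'E'
from h import *
p=camera_params("wrist");im=read_camera("wrist");h=cv2.cvtColor(im,cv2.COLOR_BGR2HSV)
m=(((h[...,0]<8)|(h[...,0]>172))&(h[...,1]>140)&(h[...,2]>50)).astype(np.uint8);k,l,st,c=cv2.connectedComponentsWithStats(m)
for i in range(1,k):
    if st[i,4]>60: print(st[i],c[i].round(1),onz("wrist",c[i],.165,p).round(4))
E
```

```text
time_s: 50.12
tcp_pos: [0.5652, -0.0313, 0.192]
ee_rot: [[-0.367, 0.93, -0.002], [0.93, 0.367, 0.0], [0.001, -0.002, -1.0]]
ft_force: [0.5, 0.9, 0.1]
width: 0.0398
gripper_force: 0.0
[298 212  32  31 777] [313.6 227. ] [ 0.5655 -0.0324  0.165 ]
[276 242  30  51 568] [289.6 267.2] [ 0.5616 -0.0603  0.165 ]
```

```bash
python3 -m pendant '[{"dx":0,"dy":0,"dz":-4,"roll":0,"jaw":4},{"dx":0,"dy":0,"dz":-7.2,"roll":0,"jaw":4},{"dx":0,"dy":0,"dz":-7.2,"roll":0,"jaw":0.3},{"dx":0,"dy":0,"dz":-7.2,"roll":0,"jaw":0.3},{"dx":0,"dy":0,"dz":-7.2,"roll":0,"jaw":0.3},{"dx":0,"dy":0,"dz":-7.2,"roll":0,"jaw":0.3},{"dx":0,"dy":0,"dz":-7.2,"roll":0,"jaw":0.3}]' 40;  python3 -m pendant '[{"dx":0,"dy":-0.3,"dz":1.3,"roll":0,"jaw":0.3},{"dx":-0.03,"dy":-0.75,"dz":2.6,"roll":0,"jaw":0.3},{"dx":-0.07,"dy":-1.56,"dz":4.1,"roll":0,"jaw":0.3},{"dx":-0.11,"dy":-2.6,"dz":5.5,"roll":0.1,"jaw":0.3},{"dx":-0.17,"dy":-3.8,"dz":6.8,"roll":0.25,"jaw":0.3},{"dx":-0.23,"dy":-5.2,"dz":7.85,"roll":0.4,"jaw":0.3}]'
```

```text
time_s: 51.05
tcp_pos: [0.5652, -0.0332, 0.1231]
ee_rot: [[-0.365, 0.931, -0.002], [0.931, 0.365, -0.001], [-0.001, -0.002, -1.0]]
ft_force: [-13.8, -5.6, -1.3]
width: 0.0153
gripper_force: 38.3
time_s: 51.8
tcp_pos: [0.5633, -0.0851, 0.2022]
ee_rot: [[-0.703, 0.711, 0.001], [0.711, 0.703, -0.001], [-0.001, 0.0, -1.0]]
ft_force: [-1.8, -1.9, -7.8]
width: 0.0153
gripper_force: 39.0
```

Held firmly this time. I'll complete the swing and release past the top.

```bash
python3 -m pendant '[{"dx":-0.07,"dy":-1.55,"dz":0.75,"roll":0,"jaw":0.3},{"dx":-0.14,"dy":-3.2,"dz":1.32,"roll":0,"jaw":0.3},{"dx":-0.22,"dy":-4.9,"dz":1.66,"roll":0,"jaw":0.3},{"dx":-0.3,"dy":-6.7,"dz":1.75,"roll":0,"jaw":0.3},{"dx":-0.37,"dy":-8.4,"dz":1.56,"roll":0,"jaw":0.3},{"dx":-0.45,"dy":-10.1,"dz":1.12,"roll":0,"jaw":0.3},{"dx":-0.52,"dy":-11.7,"dz":0.44,"roll":0,"jaw":0.3},{"dx":-0.58,"dy":-13.2,"dz":-0.5,"roll":0,"jaw":0.3},{"dx":-0.58,"dy":-13.2,"dz":-0.5,"roll":0,"jaw":0.3}]'
```

```text
time_s: 52.92
tcp_pos: [0.5573, -0.2183, 0.1942]
ee_rot: [[-0.698, 0.716, -0.001], [0.716, 0.698, -0.001], [-0.001, -0.001, -1.0]]
ft_force: [-2.9, -4.8, 4.6]
width: 0.0152
gripper_force: 42.2
```

Released state next: open, lift, then go above the lever knob (the pads are already at 45°, which suits the lever too) and locate it.

```bash
python3 -m pendant '[{"dx":0,"dy":0,"dz":0,"roll":0,"jaw":5},{"dx":0,"dy":0,"dz":0.3,"roll":0,"jaw":6},{"dx":0,"dy":0,"dz":3,"roll":0,"jaw":6},{"dx":0,"dy":0,"dz":7,"roll":0,"jaw":6},{"dx":1,"dy":6,"dz":7,"roll":0,"jaw":6},{"dx":2.5,"dy":12,"dz":6,"roll":0,"jaw":6},{"dx":2.5,"dy":13.5,"dz":5,"roll":0,"jaw":6},{"dx":2.5,"dy":13.5,"dz":5,"roll":0,"jaw":6}]'
python3 - <<'E'
from h import *
s=get_state();p=camera_params("wrist");im=read_camera("wrist");cv2.imwrite("pics/l1.png",im);g=im.max(2);print(s["time_s"],np.round(s["tcp_pos"],4))
pr=lambda p,P:(lambda q:(q[:2]/q[2]).round(1))(p["K"]@(np.array(p["rotation"]).T@(np.array(P)-p["eye"])))
print("T ray",onz("top",(492/6+275-.4,198/6+140-.4),.19).round(4))
print("exp",pr(p,[.583,-.0825,.19]))
f=cv2.cvtColor(im,cv2.COLOR_BGR2HSV);m=(((f[...,0]<8)|(f[...,0]>172))&(f[...,1]>140)&(f[...,2]>50)).astype(np.uint8);k,l,st,c=cv2.connectedComponentsWithStats(m)
print([(st[i].tolist()) for i in range(1,k) if st[i,4]>30])
for r in range(140,300,5): print(r,"".join("#@%+=-. "[min(7,v//28)] for v in g[r,230:400:2]))
b=read_camera("scene");cv2.imwrite("pics/l_scene.png",b);f=cv2.cvtColor(b,cv2.COLOR_BGR2HSV)
m=(((f[...,0]<8)|(f[...,0]>172))&(f[...,1]>140)&(f[...,2]>50)).astype(np.uint8);k,l,st,c=cv2.connectedComponentsWithStats(m)
print("scene red",[(c[i].round(1).tolist(),st[i,4]) for i in range(1,k) if st[i,4]>3 and 290<c[i][0]<400 and 110<c[i][1]<220])
E
```

```text
time_s: 53.92
tcp_pos: [0.5825, -0.0805, 0.2438]
ee_rot: [[-0.701, 0.713, -0.001], [0.713, 0.701, 0.0], [0.001, -0.001, -1.0]]
ft_force: [-0.7, 0.4, 0.8]
width: 0.0597
gripper_force: 0.0
53.925 [ 0.5825 -0.0805  0.2438]
T ray [ 0.5836 -0.0814  0.19  ]
exp [312.8 213.6]
[[150, 294, 16, 16, 90]]
140 ==..........................-%%++%%-..+=-----------==%+===================...........
145 ====.....................-%++++++++%   .===------==%+++++-=================-.........
150 =====-..................%++++++++===+%==..-==--+++=---++++===================-.......
155 ========.................++++=====++++++%+===+=++++++++========================......
160 =========-.............-...+==+====++%%%+=========+++=========--================-....
165 ===========-.............    ++====+++=+====%@%===================================-..
170 ..===========-..............--==+++++++@@@@%%%%%%=================-================-.
175 ...-===========..=======-..=====++++++++@@@@@%%%@====================================
180 .....-===========================++++++++@@%%%%%%%===============================
[... 1448 characters left out ...]
 %%%%%%@ .=++-.......................-.....   .....................          ..=%%%%%%
270 %%%%%%%++=.....................................................          ..... @%%%%%
275 %%%%%%@=.................................-.................................... %%%%%%
280 @%%%%%@=................................................   ....................%%%%%%
285 @@@@@%@+.................................    .........     ....................%%%%%%
290 @@@@@@@=...............................   .....................................%%%%%%
295 @@@@@@@..............................   ..   ..................................@%%%%%
scene red [([357.7, 148.8], np.int32(6)), ([349.9, 152.0], np.int32(12))]
```

The catch rests at its outer pin (scene red at (358,149), as predicted for 2.7 rad), and the lever knob is where expected, at about (313,215). Gripping it now.

```bash
python3 -m pendant '[{"dx":0,"dy":0,"dz":-4,"roll":0,"jaw":5.5},{"dx":0,"dy":0,"dz":-7.5,"roll":0,"jaw":5.5},{"dx":0,"dy":0,"dz":-9.7,"roll":0,"jaw":5.5},{"dx":0,"dy":0,"dz":-9.7,"roll":0,"jaw":0.5},{"dx":0,"dy":0,"dz":-9.7,"roll":0,"jaw":0.5},{"dx":0,"dy":0,"dz":-9.7,"roll":0,"jaw":0.5},{"dx":0,"dy":0,"dz":-9.7,"roll":0,"jaw":0.5},{"dx":0,"dy":0,"dz":-9.7,"roll":0,"jaw":0.5}]' 50
```

```text
time_s: 55.02
tcp_pos: [0.5824, -0.0824, 0.1485]
ee_rot: [[-0.699, 0.715, -0.001], [0.715, 0.699, -0.002], [-0.001, -0.002, -1.0]]
ft_force: [-6.6, -7.1, -6.1]
width: 0.0273
gripper_force: 49.5
```

```bash
python3 -m pendant '[{"dx":-0.7,"dy":0.03,"dz":0.1,"roll":0,"jaw":0.5},{"dx":-1.4,"dy":0.06,"dz":0.2,"roll":0,"jaw":0.5},{"dx":-2.8,"dy":0.12,"dz":0.28,"roll":0,"jaw":0.5},{"dx":-4.2,"dy":0.18,"dz":0.2,"roll":0,"jaw":0.5},{"dx":-5.55,"dy":0.25,"dz":0,"roll":0,"jaw":0.5},{"dx":-6.9,"dy":0.3,"dz":-0.35,"roll":0,"jaw":0.5},{"dx":-6.9,"dy":0.3,"dz":-0.35,"roll":0,"jaw":0.5}]'
```

```text
time_s: 55.9
tcp_pos: [0.5148, -0.0766, 0.147]
ee_rot: [[-0.701, 0.713, 0.005], [0.714, 0.701, 0.003], [-0.002, 0.006, -1.0]]
ft_force: [5.7, 19.3, 4.9]
width: 0.0277
gripper_force: 52.2
```

```bash
python3 -m pendant '[{"dx":-0.65,"dy":0.1,"dz":-0.22,"roll":0,"jaw":0.5},{"dx":-1.3,"dy":0.15,"dz":-0.48,"roll":0,"jaw":0.5},{"dx":-2.6,"dy":0.25,"dz":-1.1,"roll":0,"jaw":0.5},{"dx":-3.8,"dy":0.3,"dz":-1.8,"roll":0,"jaw":0.5},{"dx":-4.9,"dy":0.33,"dz":-2.6,"roll":0,"jaw":0.5},{"dx":-5.6,"dy":0.35,"dz":-3.1,"roll":0,"jaw":0.5},{"dx":-5.8,"dy":0.35,"dz":-3.2,"roll":0,"jaw":0.5},{"dx":-5.8,"dy":0.35,"dz":-3.2,"roll":0,"jaw":0.5}]'
```

```text
time_s: 56.9
tcp_pos: [0.4581, -0.074, 0.1145]
ee_rot: [[-0.7, 0.714, 0.007], [0.714, 0.7, 0.002], [-0.004, 0.006, -1.0]]
ft_force: [16.6, 11.6, -4.7]
width: 0.0274
gripper_force: 54.6
```

The lever is at its stop (124 mm of travel, about 0.96 rad). I'll let it settle and check the lid, catch and half numerically.

```bash
python3 -m pendant '[{"dx":0,"dy":0,"dz":0,"roll":0,"jaw":0.5},{"dx":0,"dy":0,"dz":0,"roll":0,"jaw":0.5},{"dx":0,"dy":0,"dz":0,"roll":0,"jaw":0.5},{"dx":0,"dy":0,"dz":0,"roll":0,"jaw":0.5}]'
python3 - <<'E'
from h import *
s=get_state();print(np.abs(s["dq"]).max())
b=read_camera("scene");cv2.imwrite("pics/f_scene.png",b);f=cv2.cvtColor(b,cv2.COLOR_BGR2HSV);g=b.max(2)
m=(((f[...,0]<8)|(f[...,0]>172))&(f[...,1]>140)&(f[...,2]>50)).astype(np.uint8);k,l,st,c=cv2.connectedComponentsWithStats(m)
print("red",[(c[i].round(1).tolist(),st[i,4]) for i in range(1,k) if st[i,4]>3 and 290<c[i][0]<400 and 110<c[i][1]<220])
for r in range(146,232,4): print(r,"".join("#@%+=-. "[min(7,v//32)] for v in g[r,250:345]))
E
```

```text
time_s: 57.4
tcp_pos: [0.4582, -0.074, 0.1146]
ee_rot: [[-0.7, 0.714, 0.007], [0.714, 0.7, 0.002], [-0.004, 0.006, -1.0]]
ft_force: [16.5, 12.7, -4.1]
width: 0.0273
gripper_force: 54.6
0.001155318938051788
red []
146 -=====-.... ...=+++%@@@@@@@@%++++++===++++==++===========================++++++++++++++++++@@%+
150 ................-.+++++++++++%%%%%%%%%+++++==+=+=======+==================+++++++++++++++++@@@@
154 ............%@@@@@@@+.....++++++++++++@%++++++++++++=+===================++++++%@@@@@@@@@%%@@@@
158 .............-%%@@%=...................=%@%%@@@@%%++++==++++++=+========+++==+++++++++++++%@@@@
162 .............   -+++- .   ======--....=+++++++%%%%@@@@@@@%%%%++++++++++++%%=+++++++++++++%@@@@@
166 =+++++++++++++++=================--.....=++++++++++++++++++%%%@@@@@%%%%%%++%%++++%@%%%%%%@@@@@@
170 ==++++++==. .======-.   --========--..........===+++++++++++++++++++++++++++%+++%%@@@@%%%@%+%@@
174 +++++++============--.......-=======-..................=+-.===+++++++++==..+%++++%%+@@@@+....+@
178 .+++++++===========-...........-=====-...........-=-..............-.......++%++++%@
[... 612 characters left out ...]

206 .++=.....+%%%%%+===-===+=++         =++++=.        ....-   -=+====%+-.=%%%%%%%%-..-=@%@@@%-.-++
210 .....-=...%%%%%+.-+%%+===%%+++++==-                      -+++++===%+%+%%%%%%%%+++=-=@@@@@%+++++
214 =+-.......+%%%%%%%%%%%%%%%+====+++++++++==-     -==++++++===+%%%%%%%%%%%%%%%++=++++%@@@@%%+++++
218 ..........-%%%%%=..-%%%%%%%%%%%%%+=====+++++====+++====+%%%%%%%%%%%%+-+++++%%%%%+++++++++++++++
222 ...........+%%%%%++++%%%%%%%%%%%%%%%%%%%%+========%%%%%%%%%%%%%%%%%%+...-++++++++++++++++++++++
226 ..........-%%%%%%++++%%%%%%%%%%%%%%%%%%%%%%%%%%%+=%%%%%%%%%%%%%%%%%%+.......-++++++++++++++++++
230 ....==--....-+++++++++%%%%%%%++%%%%%%%%%%%%%%%%%%%%%%%%%%%++++%%%%%%+--...........-++++++++++++
```

The lid is still open and the half stands about 25 mm higher above the rim. The arm is still, pressing the lever with about 16 N. Handing in.

```bash
python3 -c "
from workcell import job_done
print(job_done())"
```

```text
the job is handed in; nothing more can be done
None
```

I handed the job in at about 57 s with the lid open on its stops, the catch flipped to its outer rest, and the gripper holding the lever at its forward stop with the plaster half raised. The lid fell shut seven times and the catch once before the grips held. The arm hid the catch in the last check, and no verdict came back.

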